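# Charge the ball mill jar and lock its lid

## Task

Charge the glaze mill's jar: with the scoop, never gripping the balls in the fingers, move every porcelain grinding ball from the tray into the jar. Then set the lid squarely on the jar with the opening of its arch handle in line with the two eyelets, and after that slide the locking rod through one eyelet, the arch and the other eyelet until its grip meets the bracket. Finish with the scoop standing upright on its cork mat, and leave the bowl, bottle and brush where they are.

Things in the scene. Friction and masses are not known exactly. Their poses are not given: they have to be found in the camera images.
- tray: Fixed open steel tray with the balls, 250 (x) x 126 (y) x 40 mm, walls and floor 5 mm thick, so inside 240 x 116 mm. Origin: centre of its underside, on the table; x along its length. The balls start in its -x part (the end nearer the robot); the last 90 mm at +x starts clear.
- ball1: White glazed porcelain grinding ball, 28 mm diameter, 30 g, slippery, rolls. Origin: its centre. Some balls are absent in some runs.
- ball2: White glazed porcelain grinding ball, 28 mm diameter, 30 g, slippery, rolls. Origin: its centre. Some balls are absent in some runs.
- ball3: White glazed porcelain grinding ball, 28 mm diameter, 30 g, slippery, rolls. Origin: its centre. Some balls are absent in some runs.
- ball4: White glazed porcelain grinding ball, 28 mm diameter, 30 g, slippery, rolls. Origin: its centre. Some balls are absent in some runs.
- ball5: White glazed porcelain grinding ball, 28 mm diameter, 30 g, slippery, rolls. Origin: its centre. Some balls are absent in some runs.
- ball6: White glazed porcelain grinding ball, 28 mm diameter, 30 g, slippery, rolls. Origin: its centre. Some balls are absent in some runs.
- ball7: White glazed porcelain grinding ball, 28 mm diameter, 30 g, slippery, rolls. Origin: its centre. Some balls are absent in some runs.
- ball8: White glazed porcelain grinding ball, 28 mm diameter, 30 g, slippery, rolls. Origin: its centre. Some balls are absent in some runs.
- jar: Fixed upright round white mill jar: outer radius 60 mm, inner 55, rim 120 mm above the table, inner floor at 6. At y = +70 and y = -70 stand steel bracket plates (10 mm thick along y, 44 wide along x, top at 163 mm), each with a round eyelet of 19 mm diameter, centre at x = 0, height 143 mm, axis along y. Origin: centre of its underside, on the table.
- jar_rim (a point): Centre of the jar's mouth, at the height of its rim (120 mm).
- lid: Loose white lid, 250 g: disc of radius 60.5 mm, 8 mm thick, over a plug of radius 51, 8 mm deep, that enters the jar's mouth. On top a steel arch, 46 mm wide (lid x), 14 thick (lid y), from 16 to 57 mm above the origin; its opening, 28 wide and 29 high (16 to 45 mm), goes through along lid y. Origin: centre of the plug's underside, 112 mm above the table when seated on the rim.
- rod: Loose locking rod, 220 mm long, 100 g: round steel shaft of 12 mm diameter from the origin along +x, 170 mm long, the last 10 mm tapered; behind the origin a flat dark wooden grip, 50 mm long (x = -50 to 0), 26 wide (y), 14 thick (z). Origin: on the axis, at the shoulder between grip and shaft, 7 mm above the table when it lies flat.
- rod_tip (a point): Tip of the rod's shaft, 170 mm from the origin along rod x.
- scoop: Loose square aluminium scoop, 160 g: floor 85 mm long (x = -42.5 to 42.5), 80 wide, 2 thick, thinner at the nose; side walls 28 high, 2.5 thick, ending 30 mm short of the nose; back wall 50 high; open at the nose (+x). Upright wooden handle, 20 mm (x) by 22 mm (y), behind the back wall at x = -52.5, from 45 to 113 mm above the origin. Origin: centre of the underside of the floor.
- scoop_handle (a point): Point in the scoop's handle to grip, 88 mm above the scoop's underside, 52.5 mm behind its centre.
- mat: Fixed thin cork mat, 150 (x) x 130 (y) x 4 mm, on which the scoop stands at the start. Origin: centre of its underside.
- bowl: Bystander: small loose terracotta bowl, 84 mm wide, 50 mm high.
- glaze_bottle: Bystander: loose white plastic bottle, 60 mm diameter, 150 mm high.
- brush: Bystander: loose brush lying on the table.
Things that resemble listed ones, but are neither listed nor needed, are in the scene too. Several things have the shape of the rod; the one meant has the colours described above.

How it is judged (in metres and radians):
On the way, in this order (a step that is already met when the one before it is completed fails the run):
1. every ball that is present lies in the jar (horizontal distance between each of ball1, ball2, ball3, ball4, ball5, ball6, ball7, ball8 and jar below 0.055 m and z of ball1 in the frame of jar between 0 and 0.105 m and z of ball2 in the frame of jar between 0 and 0.105 m and z of ball3 in the frame of jar between 0 and 0.105 m and z of ball4 in the frame of jar between 0 and 0.105 m and z of ball5 in the frame of jar between 0 and 0.105 m and z of ball6 in the frame of jar between 0 and 0.105 m and z of ball7 in the frame of jar between 0 and 0.105 m and z of ball8 in the frame of jar between 0 and 0.105 m), for 0.2 s.
2. the lid is seated on the jar, the balls inside (all of step 1 and horizontal distance between lid and jar below 0.008 m and z of lid in the frame of jar between 0.105 and 0.116 m and angle between lid's own z axis and vertical below 0.07 rad), for 0.2 s.
3. the rod passes through both eyelets and the lid's arch, fully home (x of rod in the frame of jar between -0.012 and 0.012 m and z of rod in the frame of jar between 0.131 and 0.155 m and x of rod_tip in the frame of jar between -0.012 and 0.012 m and z of rod_tip in the frame of jar between 0.131 and 0.155 m and ((y of rod_tip in the frame of jar above 0.08 m and y of rod in the frame of jar below -0.07 m) or (y of rod_tip in the frame of jar below -0.08 m and y of rod in the frame of jar above 0.07 m)) and horizontal distance between lid and jar below 0.008 m and z of lid in the frame of jar between 0.105 and 0.116 m and angle between lid's own z axis and vertical below 0.07 rad), for 0.2 s.
At the end, for the whole second after the job is handed in: All balls in the jar, below its rim; lid seated within 8 mm of the axis, tilt under 4 degrees; rod through both eyelets, tip 80 mm or more past the axis, grip within 15 mm of the bracket; scoop upright on the mat, within 55 mm of its centre; all released and still (all of step 1 and all of step 3 and horizontal distance between scoop and mat below 0.055 m and angle between scoop's own z axis and vertical below 0.1 rad and height (world z) of scoop below 0.012 m and linear speed of each of ball1, ball2, ball3, ball4, ball5, ball6, ball7, ball8, lid, rod, scoop below 0.05 m/s); the robot touches nothing.
It fails at once if a ball is gripped or pressed by the fingers (over 3 N) (contact force between the fingers and ball1 above 3 N or contact force between the fingers and ball2 above 3 N or contact force between the fingers and ball3 above 3 N or contact force between the fingers and ball4 above 3 N or contact force between the fingers and ball5 above 3 N or contact force between the fingers and ball6 above 3 N or contact force between the fingers and ball7 above 3 N or contact force between the fingers and ball8 above 3 N).
It fails at once if the bowl, the bottle or the brush is moved more than 40 mm (distance of any of bowl, glaze_bottle, brush from where it was at the start of the episode above 0.04 m).
Of ball1, ball2, ball3, ball4, ball5, ball6, ball7, ball8 only 5 to 8 are there at a start; the rules pass over those that are not, and their reading is None.
At some moment in a run one of lid, rod may be knocked a few centimetres aside while the robot is not near it.
It also fails if it takes over 210 s, if anything falls off the work surface, if the arm or the gripper's body presses on something with over 40 N, if the wrist force passes 120 N, or if a joint passes its speed limit or range.

## Robot

A 7-joint arm with a two-finger parallel gripper is mounted at the origin on the work surface. World frame = base frame: x ahead of the robot, y to its left, z up, the work surface at z = 0. Lengths are in m, angles in degrees, forces in N, time in s.
With the tool pointing down it reaches from about 0.425 to 0.875 m from the base axis. Payload 4.7 kg.
Tool frame: the origin (TCP) lies at the centre of the arm's flange, where the gripper is bolted on; the fingertips stand 182 mm ahead of it and the grasp point (between the pads) lies 164 mm ahead of it (env.grip_depth is the distance from the TCP to the grasp point, in m); z points along the fingers, y is the line along which they close (so a half turn about z gives the same grasp; the last joint's range is limited). The gripper opens to 87 mm and grips with 3 to 60 N. Pads are 19 mm wide; open, the fingers measure 117 mm over their backs; the gripper's body (75 mm by 190 mm) begins 51 mm behind the grasp point.
Start: joints at [-64.051, 18.392, -4.016, 83.108, 1.295, 78.541, -3.26], TCP at [0.276, 0.588, 0.405] pointing down, gripper open.
Joint ranges: [-163.93, 163.93], [-17.29, 119.83], [-79.2, 71.16], [3.27, 140.29], [-89.18, 269.18], [5.43, 117.66], [-154.24, 154.24]. Speed limits (degrees/s): [147.25, 147.25, 180, 180, 180, 180, 180].

## Interface

Orientations are given as [roll, pitch, yaw] about the fixed x, y, z axes, in that order (R = Rz(yaw) Ry(pitch) Rx(roll)).
In Python, from cell import env gives the robot as it stands. The module is installed in compiled form; this text tells all that it offers.
- The arm moves only by the tool send_rows, never from a script. Its arguments are lists of equal length, an entry for each row: "xyz": the shift along the tool's x, y, z in m, a list of three; "rotation": the turn, a rotation vector about the tool's x, y, z in rad, a list of three; "jaw": the opening, from 0 (shut) to 1 (fully open). A call has 1 to 20 rows; each row shifts and turns the commanded pose from where the row before left it, along the tool's axes as they then stand; what a row does not reach is not made up. A row lasts 1/10 s, in which the tool goes at most 50 mm and 8.59 degrees, less where a joint would pass 70% of its speed; a pose out of reach is approached as far as the arm can. A call is refused whole if a number of a shift passes 0.05 or a number of a turn 0.15, either way. A call with a gripper value outside its range is refused whole. The fingers move at their own pace and stop on an object; "newtons" is the grip in N (left out, the last holds). Time passes only in rows, so rows that do not move let the fingers close. It gives the time, the measured TCP pose, the force, the opening and the grip force at its end, in the units of the state.
- env.get_obs(): the state, without advancing time (a new reading comes with each control period).
- env.read_camera(name): name is "scene" or "top"; returns a dict with "image" (400x640x3 uint8, blue, green, red), "fx", "fy", "cx", "cy" (pixels), "distortion" ([k1, k2, p1, p2, k3] as OpenCV has them; the pictures are not rectified), "R" (3x3) and "t" (3): a world point X has camera coordinates R X + t. Camera axes: x right, y down, z forward; pixel columns grow to the right and rows downward; lengths in m; the calibration is good to about 2 mm. A picture is of the moment at which its call begins. There is no depth.
- env.sign_off(): hands the job in; it is judged then, once.
The state is a dict: "time_s": time; "qpos": joint angles; "joint_velocities": joint speeds; "effort": joint torques, N m; "tool_pos": TCP position; "tool_rot": TCP orientation; "force": force on the tool from outside, world axes, zero at the start; "wrist_torque": the same for the moment, N m; "grip_width": finger opening in m; "grasp_force": force on a finger pad.
Only numpy, scipy, OpenCV 4.12 (cv2) and the standard library are available. Lean on these libraries where they do the work, as an engineer would, in place of code of your own. Each camera call takes 0.05 s, during which the arm holds its last target. There are 200 camera calls.

## Working session

There is one attempt and no reset: what is moved stays moved. The work goes in short steps, Python scripts to look and compute and a tool call to move; the robot and the scene stay as the last step left them, time stands still between calls to the robot, and variables do not carry over. Pictures are saved under pics/ and viewed, at most 14 in all, crops included, and the job is handed in when it is done.

Besides the shell and the picture viewer there is one more tool, called after "Emit:" by a JSON object that holds its "api" and its "payload". send_rows: Moves the arm, as the interface text tells. Its arguments: {"type":"object","properties":{"xyz":{"type":"array"},"rotation":{"type":"array"},"jaw":{"type":"array"},"newtons":{"type":"number"}},"required":["xyz","rotation","jaw"]}

```bash
mkdir -p pics; ls; python3 - <<'E'
from cell import env
import cv2
o=env.get_obs()
print({k:(v if not hasattr(v,'tolist') else v.tolist()) for k,v in o.items()})
for n in("scene","top"):
    c=env.read_camera(n); cv2.imwrite(f"pics/{n}0.png",c["image"])
    print(n,c["fx"],c["fy"],c["cx"],c["cy"],c["distortion"],c["R"],c["t"])
E
```

```text
pics
{'time_s': 0.0, 'qpos': [-64.04947855949412, 18.43812443449645, -4.01454650597879, 83.17485755594033, 1.2951546669629597, 78.54295120103278, -3.260274922476043], 'joint_velocities': [-0.0016859586554251228, -0.049456973250509725, 0.05263841860218702, 0.05785813228877232, -0.031567910229577334, -0.006276242743756196, -0.08109490444338442], 'effort': [-7.920856205601012e-05, -49.12997603416443, -0.4039409290999174, -31.252866983413696, -0.06382101215422153, 0.04384623491205275, 0.000183838997145358], 'tool_pos': [0.2761155179909967, 0.588200853518308, 0.4036720568724298], 'tool_rot': [-179.88931795870036, 0.006360554233823707, 154.85805453157312], 'force': [-0.8947400991611343, -0.5004528782356696, -0.02106329473148257], 'wrist_torque': [-0.03337214111969586, 0.024914565145755945, 0.020010969452521028], 'grasp_force': 0.0, 'grip_width': 0.0868851956863907}
scene 376.8923470185123 376.8923470185123 316.3280892134512 207.30716272666663 [-0.02671335  0.          0.          0.          0.        ] [[-0.73808572  0.67459662 -0.01220119]
 [ 0.56435158  0.60735221 -0.55913378]
 [-0.36977933 -0.41957442 -0.82898766]] [ 0.43683025 -0.20185467  1.23031067]
top 403.60218198238067 403.60218198238067 319.0434050632378 198.7319121153352 [-0.08856785  0.          0.          0.          0.        ] [[-0.01339561 -0.99965336  0.02266537]
 [-0.99354507  0.01075333 -0.1129272 ]
 [ 0.11264432 -0.02403179 -0.99334472]] [-0.07658783  0.5097223   1.07356143]
```

View pics/scene0.png

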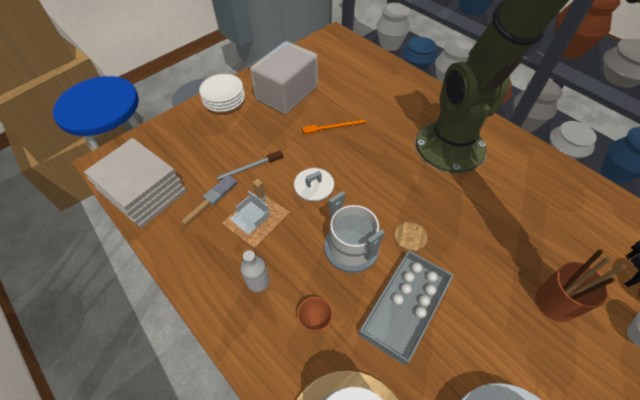

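View pics/top0.png

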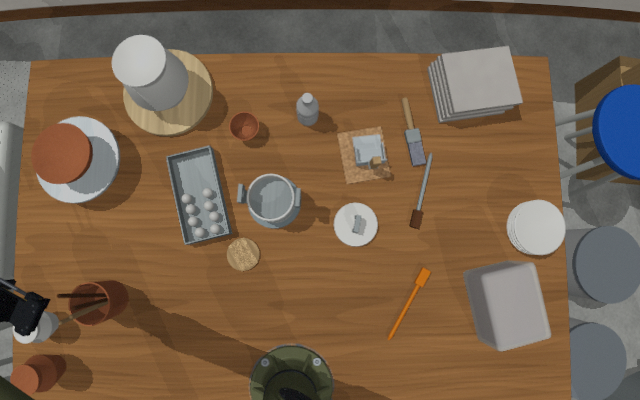

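The top view shows the tray at (198,195), 7–8 balls near its lower half, the jar at (272,200), the lid at (356,224) and the scoop on its mat at (368,152). There are two rod-shaped things: A at (423,190), with a steel shaft and a dark brown grip at (416,218), and B at (410,300), all orange. A fits the description. The tool at (413,130) is the brush. I'll confirm with an enlarged crop.

```bash
cat > h.py <<'E'
import numpy as np, cv2
from cell import env
def cam(n,img=None):
    c=env.read_camera(n); c["K"]=np.array([[c["fx"],0,c["cx"]],[0,c["fy"],c["cy"]],[0,0,1.]]); c["D"]=np.array(c["distortion"]); c["R"]=np.array(c["R"]);c["t"]=np.array(c["t"]); return c
def rays(c,px):
    u=cv2.undistortPoints(np.array(px,float).reshape(-1,1,2),c["K"],c["D"]).reshape(-1,2)
    d=np.c_[u,np.ones(len(u))]@c["R"]
    return -c["R"].T@c["t"], d/np.linalg.norm(d,axis=1)[:,None]
def onplane(c,px,z):
    o,d=rays(c,px); return o+d*((z-o[2])/d[:,2])[:,None]
def proj(c,X):
    return cv2.projectPoints(np.array(X,float).reshape(-1,1,3),cv2.Rodrigues(c["R"])[0],c["t"],c["K"],c["D"])[0].reshape(-1,2)
def tri(ca,pa,cb,pb):
    oa,da=rays(ca,[pa]);ob,db=rays(cb,[pb]);A=np.c_[da[0],-db[0]]
    s=np.linalg.lstsq(A,ob-oa,rcond=None)[0];p=oa+s[0]*da[0];q=ob+s[1]*db[0]
    return (p+q)/2,np.linalg.norm(p-q)
def crop(img,x0,y0,w,h,s,name): cv2.imwrite(name,cv2.resize(img[y0:y0+h,x0:x0+w],None,fx=s,fy=s,interpolation=cv2.INTER_CUBIC))
E
python3 - <<'E'
from h import *
t=cv2.imread("pics/top0.png");s=cv2.imread("pics/scene0.png")
crop(t,160,100,280,150,2.8,"pics/ct.png"); crop(s,170,130,290,210,2.7,"pics/cs.png")
E
```

```text
(no output)
```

View pics/ct.png

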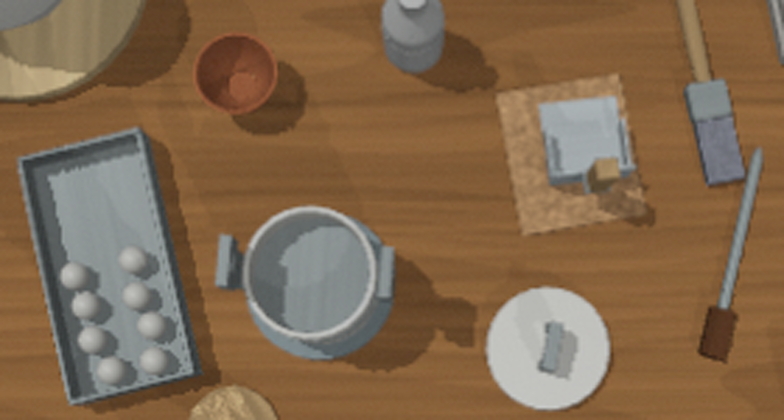

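View pics/cs.png

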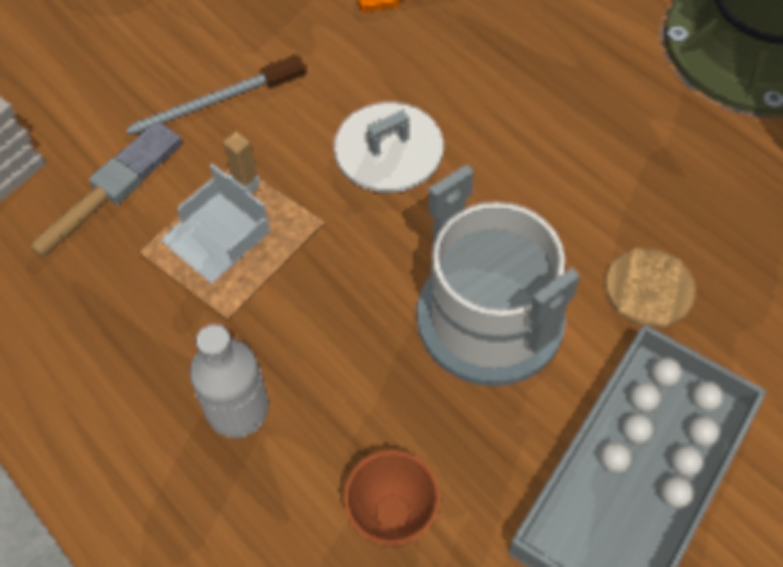

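Crop check: A (crop pixel (730,255)) has a steel shaft and a dark brown wooden grip, so it is the rod. There are 8 balls, in two rows of four. The scoop's handle is at crop (605,170) and its nose points up in the image. Now measuring.

```bash
python3 - <<'E'
from h import *
t=cv2.imread("pics/top0.png");s=cv2.imread("pics/scene0.png")
def show(img,name,pts):
    hsv=cv2.cvtColor(img,cv2.COLOR_BGR2HSV)
    for k,(x,y) in pts.items(): print(name,k,hsv[y,x].tolist())
show(t,"top",dict(rim=(248,200),jarin=(270,200),brL=(241,193),brR=(298,197),lid=(340,215),arch=(357,224),handle=(376,160),mat=(345,165),scoopfloor=(368,145),grip=(416,218),shaft=(424,190),traywall=(170,160),ball=(186,199),wood=(300,260),trayfloor=(190,165)))
show(s,"sc",dict(brA=(337,202),brB=(373,243),rim=(331,225),lid=(300,190),arch=(311,180),handle=(258,186),grip=(275,157),shaft=(245,165),ball=(417,268),wood=(200,200),mat=(235,225)))
E
```

```text
top rim [30, 7, 138]
top jarin [90, 14, 147]
top brL [94, 13, 141]
top brR [94, 14, 146]
top lid [30, 5, 195]
top arch [85, 11, 145]
top handle [18, 103, 161]
top mat [15, 111, 168]
top scoopfloor [100, 14, 169]
top grip [12, 147, 87]
top shaft [84, 10, 128]
top traywall [98, 16, 65]
top ball [30, 6, 169]
top wood [16, 153, 132]
top trayfloor [90, 13, 153]
sc brA [90, 12, 133]
sc brB [85, 15, 104]
sc rim [20, 15, 201]
sc lid [25, 13, 219]
sc arch [30, 8, 129]
sc handle [17, 126, 136]
sc grip [11, 169, 74]
sc shaft [13, 102, 142]
sc ball [23, 9, 221]
sc wood [14, 169, 139]
sc mat [14, 124, 171]
```

```bash
python3 - <<'E'
from h import *
t=cv2.imread("pics/top0.png");s=cv2.imread("pics/scene0.png")
def tile(img,x0,y0): return cv2.resize(img[y0:y0+37,x0:x0+50],None,fx=8,fy=8,interpolation=cv2.INTER_CUBIC)
a=np.vstack([np.hstack([tile(t,345,128),tile(s,222,173)]),np.hstack([tile(t,334,206),tile(s,290,165)])])
cv2.imwrite("pics/tiles.png",a)
def tile(img,x0,y0): return cv2.resize(img[y0:y0+50,x0:x0+66],None,fx=6,fy=6,interpolation=cv2.INTER_CUBIC)
cv2.imwrite("pics/tiles2.png",np.hstack([tile(t,236,170),tile(s,322,188)]))
E
```

```text
(no output)
```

View pics/tiles.png

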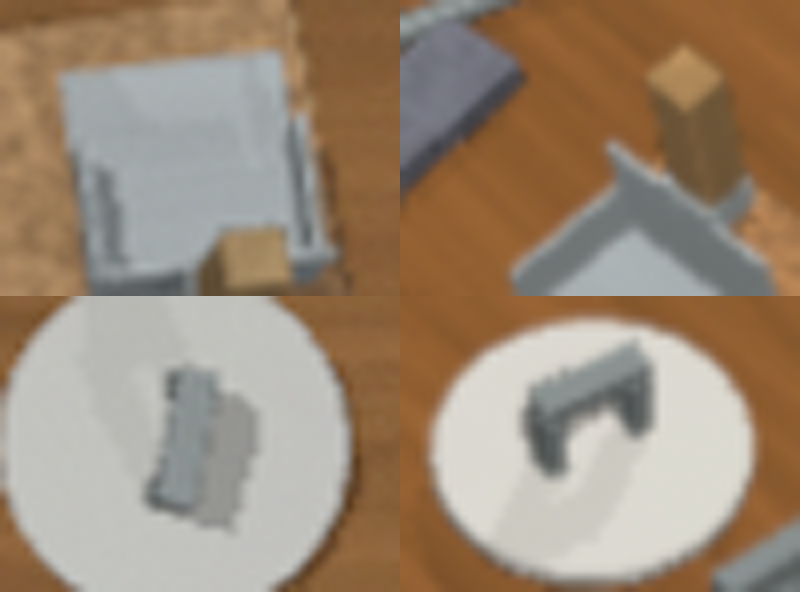

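View pics/tiles2.png

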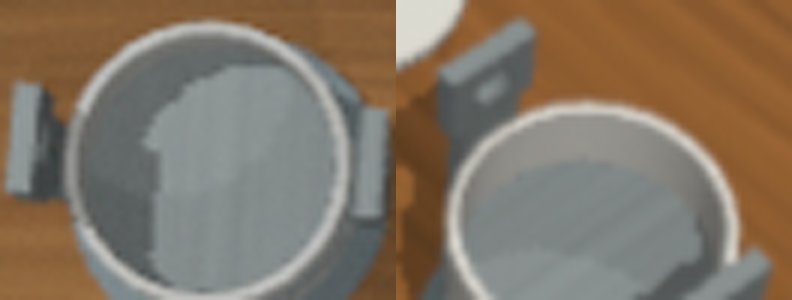

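The tiles show, in full-image pixels:

| Thing | Top view | Scene view |
|---|---|---|
| Handle top | (376.6,159.8) | (257.3,182.2) |
| Arch top centre | (357.3,223.2) | (313.1,174.3) |
| Bracket top, left in the top view | (239.6,192.4) | (375.6,237.8) |
| Bracket top, right in the top view | (297.6,196.8) | (336.8,195.9) |

Next I triangulate these and use masks for the rest.

```bash
cat > m.py <<'E'
from h import *
np.set_printoptions(precision=4,suppress=True)
def circ(p):
    A=np.c_[2*p[:,:2],np.ones(len(p))];x=np.linalg.lstsq(A,(p[:,:2]**2).sum(1),rcond=None)[0]
    return x[:2],np.sqrt(x[2]+x[0]**2+x[1]**2)
def comp(mask,pt,r=25):
    n,l,st,ce=cv2.connectedComponentsWithStats(mask.astype(np.uint8))
    d=np.linalg.norm(ce-np.array(pt),axis=1)+np.where(st[:,4]>8,0,1e6);d[0]=1e9
    return (l==d.argmin()).astype(np.uint8)
def cont(m): return max(cv2.findContours(m,0,1)[0],key=len).reshape(-1,2).astype(float)
def hsv(c): return [a.astype(int) for a in cv2.split(cv2.cvtColor(c["image"],cv2.COLOR_BGR2HSV))]
def lid(c,pt,z):
    H,S,V=hsv(c); return circ(onplane(c,cont(comp((S<40)&(V>150)&(H<45),pt)),z))
def grip(c,pt):
    H,S,V=hsv(c); m=comp((S>110)&(V<105)&(H<16),pt); return m
E
python3 - <<'E'
from m import *
T=cam("top");S=cam("scene")
for n,a,b in [("handle",(376.6,159.8),(257.3,182.2)),("arch",(357.3,223.2),(313.1,174.3)),("brL",(239.6,192.4),(375.6,237.8)),("brR",(297.6,196.8),(336.8,195.9))]:
    p,e=tri(T,a,S,b);print(n,p,"gap",e)
print("brackets@163",onplane(T,[(239.6,192.4),(297.6,196.8)],.163),onplane(S,[(375.6,237.8),(336.8,195.9)],.163))
f=lambda x,y:(345+(x+.5)/8-.5,128+(y+.5)/8-.5)
print("nose",onplane(T,[f(60,75),f(278,55)],.005))
g=lambda x,y:(334+(x+.5)/8-.5,206+(y-296+.5)/8-.5)
q=onplane(T,[g(198,369),g(182,506)],.057);print("archends",q,np.degrees(np.arctan2(*(q[0]-q[1])[1::-1])))
print("handle@117",onplane(T,[(376.6,159.8)],.117),onplane(S,[(257.3,182.2)],.117))
print("lid",lid(T,(356,224),.016),lid(S,(314,184),.016))
for c,w in((T,(416,218)),(S,(275,157))):
    m=grip(c,w);ct=cont(m);P=onplane(c,ct,.012);print("grip",m.sum(),cv2.minAreaRect((P[:,:2]*1000).astype(np.float32)))
# shaft line top: tip
H,s,V=hsv(T)
m=(s<75);roi=np.zeros_like(m);roi[150:212,414:436]=1;m=comp(m&roi,(424,185));y,x=np.nonzero(m);P=onplane(T,np.c_[x,y],.009)
vx,vy,cx,cy=cv2.fitLine((P[:,:2]*1000).astype(np.float32),2,0,.01,.01).ravel();print("shaft",m.sum(),np.degrees(np.arctan2(vy,vx)),cx,cy,P[:,:2].min(0),P[:,:2].max(0))
# tray
m=comp((s<60),(198,195));ct=cont(m);P=onplane(T,ct,.04);print("tray",m.sum(),cv2.minAreaRect((P[:,:2]*1000).astype(np.float32)))
# balls
bm=((s<40)&(V>160)&(H<60)).astype(np.uint8);roi=np.zeros_like(bm);roi[180:240,175:230]=1
n,l,st,ce=cv2.connectedComponentsWithStats(bm*roi)
k=[i for i in range(1,n) if st[i,4]>8];print("balls",[(st[i,4],onplane(T,[ce[i]],.019)[0,:2].round(3).tolist()) for i in k])
# jar rim
H,s,V=hsv(S)
b=(V>175)&(s<45)&(H<50);m=comp(b,(354,232),);P=onplane(S,cont(m),.12);print("rimS",m.sum(),circ(P))
E
```

```text
handle [ 0.5972 -0.2288  0.1142] gap 0.002583132361700609
arch [ 0.4385 -0.1822  0.0561] gap 0.0020650408262538433
brL [0.5112 0.1141 0.154 ] gap 0.003308701722084042
brR [ 0.4981 -0.0271  0.1626] gap 0.0025069910135239507
brackets@163 [[ 0.511   0.1112  0.163 ]
 [ 0.4989 -0.0281  0.163 ]] [[ 0.5147  0.1181  0.163 ]
 [ 0.4976 -0.0259  0.163 ]]
nose [[ 0.6883 -0.1801  0.005 ]
 [ 0.6953 -0.2588  0.005 ]]
archends [[ 0.4618 -0.1861  0.057 ]
 [ 0.4164 -0.1797  0.057 ]] -8.002765789032104
handle@117 [[ 0.5975 -0.2293  0.117 ]] [[ 0.5975 -0.2257  0.117 ]]
lid (array([ 0.4395, -0.1822]), np.float64(0.05913738567167934)) (array([ 0.4394, -0.1786]), np.float64(0.05869985800020188))
grip 197 ((451.2630310058594, -352.9571228027344), (30.71390724182129, 52.30377197265625), 73.76068115234375)
grip 124 ((454.2637939453125, -347.0921936035156), (36.9555549621582, 49.581504821777344), 71.82342529296875)
shaft 420 -3.9730525 584.2769 -376.97318 [ 0.4762 -0.4082] [ 0.6483 -0.3546]
tray 4421 ((523.8226318359375, 246.48313903808594), (251.7747039794922, 132.52890014648438), 13.559057235717773)
balls [(np.int32(36), [0.534, 0.23]), (np.int32(32), [0.518, 0.29]), (np.int32(31), [0.497, 0.227]), (np.int32(34), [0.488, 0.278]), (np.int32(36), [0.468, 0.211]), (np.int32(32), [0.454, 0.27]), (np.int32(38), [0.433, 0.209]), (np.int32(35), [0.424, 0.251])]
rimS 182 (array([0.5045, 0.0452]), np.float64(0.057137813612797385))
```

Poses, as (x, y, yaw):
- Scoop handle: (0.5975, -0.2275), yaw 5.2°
- Tray: (0.524, 0.2465), yaw 13.6°
- Jar: (0.505, 0.043), yaw -5°
- Lid: (0.4395, -0.1805), yaw -8°
- Rod: grip centre (0.452, -0.351), yaw -16°

I start by moving over the scoop handle.

Emit:
{"api": "send_rows", "payload": {"xyz": [[-0.0319, -0.0301, 0], [-0.0319, -0.0301, 0], [-0.0319, -0.0301, 0], [-0.0319, -0.0301, 0], [-0.0319, -0.0301, 0], [-0.0319, -0.0301, 0], [-0.0319, -0.0301, 0], [-0.0319, -0.0301, 0], [-0.0319, -0.0301, 0], [-0.0319, -0.0301, 0], [-0.0319, -0.0301, 0], [-0.0319, -0.0301, 0], [-0.0319, -0.0301, 0], [-0.0319, -0.0301, 0], [-0.0319, -0.0301, 0], [-0.0319, -0.0301, 0], [-0.0319, -0.0301, 0], [-0.0319, -0.0301, 0], [-0.0319, -0.0301, 0], [-0.0319, -0.0301, 0]], "rotation": [[0, 0, 0], [0, 0, 0], [0, 0, 0], [0, 0, 0], [0, 0, 0], [0, 0, 0], [0, 0, 0], [0, 0, 0], [0, 0, 0], [0, 0, 0], [0, 0, 0], [0, 0, 0], [0, 0, 0], [0, 0, 0], [0, 0, 0], [0, 0, 0], [0, 0, 0], [0, 0, 0], [0, 0, 0], [0, 0, 0]], "jaw": [1, 1, 1, 1, 1, 1, 1, 1, 1, 1, 1, 1, 1, 1, 1, 1, 1, 1, 1, 1], "newtons": 55}}

```text
time_s: 2.2
tool_pos: [0.5985, -0.229, 0.4047]
tool_rot: [180.0, 0.0, 154.9]
force: [0.6, -0.1, 0.5]
grip_width: 0.0872
grasp_force: 0.0
```

Emit:
{"api": "send_rows", "payload": {"xyz": [[0, 0, 0], [0, 0, 0], [0, 0, 0], [0, 0, 0], [0, 0, 0], [0, 0, 0], [0, 0, 0], [0, 0, 0], [0, 0, 0], [0, 0, 0], [0, 0, 0], [0, 0, 0], [0, 0, 0], [0, 0, 0], [0, 0, 0], [0, 0, 0], [0, 0, 0], [0, 0, 0], [0, 0, 0], [0, 0, 0]], "rotation": [[0, 0, 0.1306], [0, 0, 0.1306], [0, 0, 0.1306], [0, 0, 0.1306], [0, 0, 0.1306], [0, 0, 0.1306], [0, 0, 0.1306], [0, 0, 0.1306], [0, 0, 0.1306], [0, 0, 0.1306], [0, 0, 0.1306], [0, 0, 0.1306], [0, 0, 0.1306], [0, 0, 0.1306], [0, 0, 0.1306], [0, 0, 0.1306], [0, 0, 0.1306], [0, 0, 0.1306], [0, 0, 0.1306], [0, 0, 0.1306]], "jaw": [1, 1, 1, 1, 1, 1, 1, 1, 1, 1, 1, 1, 1, 1, 1, 1, 1, 1, 1, 1]}}

```text
time_s: 4.2
tool_pos: [0.5981, -0.2273, 0.4045]
tool_rot: [-180.0, 0.0, 4.9]
force: [-0.2, -0.4, 0.1]
grip_width: 0.0869
grasp_force: 0.0
```

```bash
cat > go.py <<'E'
import sys,numpy as np
from scipy.spatial.transform import Rotation as Ro
from cell import env
# usage: go.py gx gy gz yaw [tilt_deg about tool y]: grasp-point target; prints turn (tool rotvec) then shift in the final tool frame, for TCP
a=list(map(float,sys.argv[1:])); o=env.get_obs()
Rc=Ro.from_euler('xyz',o['tool_rot'],degrees=True)
Rt=Ro.from_euler('xyz',[180,0,a[3]],degrees=True)*Ro.from_euler('y',a[4] if len(a)>4 else 0,degrees=True)
p=np.array(a[:3])-Rt.apply([0,0,env.grip_depth])
d=p-np.array(o['tool_pos'])
print("t",round(o['time_s'],2),"rot",np.round(o['tool_rot'],2),"grasp",np.round(np.array(o['tool_pos'])+Rc.apply([0,0,env.grip_depth]),4),"F",np.round(o['force'],1),"w",round(o['grip_width'],4),"q",np.round(o['qpos'],0))
print("turn",np.round((Rc.inv()*Rt).as_rotvec(),4),"shift after turn",np.round(Rt.inv().apply(d),4),"shift before turn",np.round(Rc.inv().apply(d),4))
E
python3 go.py .5975 -.2275 .092 5.2
```

```text
t 4.2 rot [-1.7998e+02  1.0000e-02  4.9200e+00] grasp [ 0.598  -0.2272  0.241 ] F [-0.2 -0.4  0.1] w 0.0869 q [-28.  28.  65.  87. -26.  82. -47.]
turn [-0.0004  0.0002 -0.0049] shift after turn [-0.0006  0.0002  0.149 ] shift before turn [-0.0005  0.0002  0.149 ]
```

Emit:
{"api": "send_rows", "payload": {"xyz": [[0, 0, 0.02], [0, 0, 0.025], [0, 0, 0.025], [0, 0, 0.025], [0, 0, 0.02], [0, 0, 0.02], [0, 0, 0.014], [0, 0, 0], [0, 0, 0], [0, 0, 0], [0, 0, 0], [0, 0, 0], [0, 0, 0], [0, 0, 0], [0, 0, 0], [0, 0, 0], [0, 0, 0]], "rotation": [[0, 0, 0], [0, 0, 0], [0, 0, 0], [0, 0, 0], [0, 0, 0], [0, 0, 0], [0, 0, 0], [0, 0, 0], [0, 0, 0], [0, 0, 0], [0, 0, 0], [0, 0, 0], [0, 0, 0], [0, 0, 0], [0, 0, 0], [0, 0, 0], [0, 0, 0]], "jaw": [1, 1, 1, 1, 1, 1, 1, 1, 0, 0, 0, 0, 0, 0, 0, 0, 0]}}

```text
time_s: 5.9
tool_pos: [0.598, -0.2277, 0.2558]
tool_rot: [180.0, -0.0, 5.2]
force: [0.8, -0.1, -0.9]
grip_width: 0.0231
grasp_force: 0.2
```

```bash
python3 go.py .5975 -.2275 .26 5.2
```

```text
t 5.9 rot [179.99  -0.     5.2 ] grasp [ 0.598  -0.2277  0.0923] F [ 0.8 -0.1 -0.9] w 0.0231 q [-25.  35.  59.  96. -32.  68. -42.]
turn [ 0.0001 -0.      0.    ] shift after turn [-0.0005 -0.0002 -0.1677] shift before turn [-0.0005 -0.0002 -0.1677]
```

Emit:
{"api": "send_rows", "payload": {"xyz": [[0, 0, 0], [0, 0, 0], [0, 0, 0], [0, 0, 0], [0, 0, 0], [0, 0, -0.008], [0, 0, -0.015], [0, 0, -0.025], [0, 0, -0.03], [0, 0, -0.03], [0, 0, -0.03], [0, 0, -0.03], [0, 0, -0.025], [0, 0, -0.015]], "rotation": [[0, 0, 0], [0, 0, 0], [0, 0, 0], [0, 0, 0], [0, 0, 0], [0, 0, 0], [0, 0, 0], [0, 0, 0], [0, 0, 0], [0, 0, 0], [0, 0, 0], [0, 0, 0], [0, 0, 0], [0, 0, 0]], "jaw": [0, 0, 0, 0, 0, 0, 0, 0, 0, 0, 0, 0, 0, 0]}}

```text
time_s: 7.3
tool_pos: [0.5977, -0.2281, 0.4672]
tool_rot: [179.9, -0.2, 5.2]
force: [0.8, 0.0, -2.0]
grip_width: 0.0218
grasp_force: 55.0
```

Emit:
{"api": "send_rows", "payload": {"xyz": [[0.003, -0.016, 0], [0.006, -0.03, 0], [0.0068, -0.0344, 0], [0.0068, -0.0344, 0], [0.0068, -0.0344, 0], [0.0068, -0.0344, 0], [0.0068, -0.0344, 0], [0.0068, -0.0344, 0], [0.0068, -0.0344, 0], [0.0068, -0.0344, 0], [0.0068, -0.0344, 0], [0.0068, -0.0344, 0], [0.0068, -0.0344, 0], [0.0068, -0.0344, 0], [0.004, -0.0225, 0]], "rotation": [[0, 0, 0], [0, 0, 0], [0, 0, 0], [0, 0, 0], [0, 0, 0], [0, 0, 0], [0, 0, 0], [0, 0, 0], [0, 0, 0], [0, 0, 0], [0, 0, 0], [0, 0, 0], [0, 0, 0], [0, 0, 0], [0, 0, 0]], "jaw": [0, 0, 0, 0, 0, 0, 0, 0, 0, 0, 0, 0, 0, 0, 0]}}

```text
time_s: 8.8
tool_pos: [0.648, 0.2642, 0.4633]
tool_rot: [-179.9, 0.1, 5.4]
force: [-0.6, 0.5, -1.4]
grip_width: 0.0216
grasp_force: 55.0
```

```bash
python3 go.py .6485 .2611 .30 193.6; python3 - <<'E'
from h import *
c=cam("top");cv2.imwrite("pics/t1.png",c["image"]); c=cam("scene");crop(c["image"],200,60,320,280,2,"pics/s1.png")
E
```

```text
t 8.8 rot [-1.7994e+02  6.0000e-02  5.4100e+00] grasp [0.6479 0.2643 0.2998] F [-0.6  0.5 -1.4] w 0.0216 q [-61.  33.  60.  71. -28.  91. -91.]
turn [1.4000e-03 1.6000e-03 2.9987e+00] shift after turn [ 0.0003 -0.0031 -0.0002] shift before turn [ 0.0002  0.0031 -0.0002]
```

View pics/s1.png

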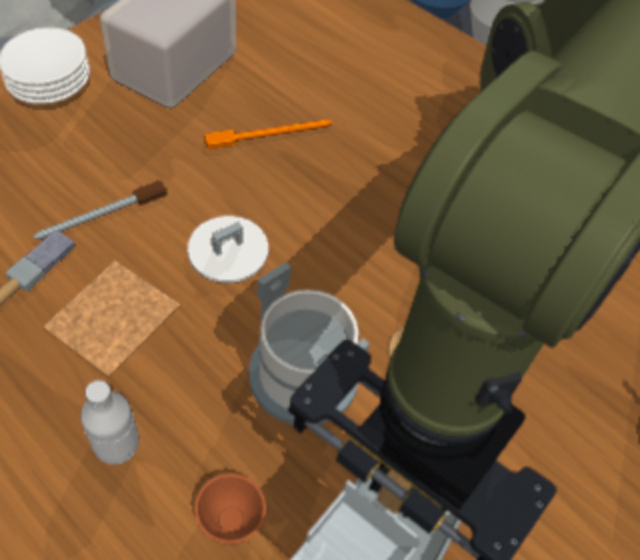

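The scoop is held level and clear of everything, and the mat is visible at scene pixel (256,218). Now I turn the nose toward the robot.

Emit:
{"api": "send_rows", "payload": {"xyz": [[0, 0, 0], [0, 0, 0], [0, 0, 0], [0, 0, 0], [0, 0, 0], [0, 0, 0], [0, 0, 0], [0, 0, 0], [0, 0, 0], [0, 0, 0], [0, 0, 0], [0, 0, 0]], "rotation": [[0, 0, -0.137], [0, 0, -0.137], [0, 0, -0.137], [0, 0, -0.137], [0, 0, -0.137], [0, 0, -0.137], [0, 0, -0.137], [0, 0, -0.137], [0, 0, -0.137], [0, 0, -0.137], [0, 0, -0.137], [0, 0, -0.137]], "jaw": [0, 0, 0, 0, 0, 0, 0, 0, 0, 0, 0, 0]}}

```text
time_s: 10.1
tool_pos: [0.6486, 0.2587, 0.4639]
tool_rot: [-180.0, 0.1, 99.6]
force: [0.6, -0.5, -1.3]
grip_width: 0.0221
grasp_force: 55.0
```

Emit:
{"api": "send_rows", "payload": {"xyz": [[0, 0, 0], [0, 0, 0], [0, 0, 0], [0, 0, 0], [0, 0, 0], [0, 0, 0], [0, 0, 0], [0, 0, 0], [0, 0, 0], [0, 0, 0], [0, 0, 0], [0, 0, 0]], "rotation": [[0, 0, -0.137], [0, 0, -0.137], [0, 0, -0.137], [0, 0, -0.137], [0, 0, -0.137], [0, 0, -0.137], [0, 0, -0.137], [0, 0, -0.137], [0, 0, -0.137], [0, 0, -0.137], [0, 0, -0.137], [0, 0, -0.137]], "jaw": [0, 0, 0, 0, 0, 0, 0, 0, 0, 0, 0, 0]}}

```text
time_s: 11.3
tool_pos: [0.6487, 0.2586, 0.4638]
tool_rot: [-179.9, -0.0, -166.2]
force: [-0.1, -0.4, -1.9]
grip_width: 0.0218
grasp_force: 55.0
```

```bash
python3 go.py .6485 .2611 .10 193.6
```

```text
t 11.3 rot [-1.7993e+02 -3.0000e-02 -1.6620e+02] grasp [0.6486 0.2584 0.3003] F [-0.1 -0.4 -1.9] w 0.0218 q [-41.  25.  25.  71. -10.  87.  86.]
turn [-0.0013 -0.0005  0.0035] shift after turn [-0.0004  0.0024  0.2003] shift before turn [-0.0005  0.0027  0.2003]
```

```bash
python3 - <<'E'
from m import *
for n,p in(("top",(198,195)),("scene",(407,305))):
    c=cam(n);c["image"]=cv2.imread(f"pics/{n}0.png");H,s,V=hsv(c)
    m=comp(s<60,p);P=onplane(c,cont(m),.04)[:,:2]
    print(n,m.sum(),cv2.minAreaRect((P*1000).astype(np.float32)))
    a=np.radians(13.56);R=np.array([[np.cos(a),np.sin(a)],[-np.sin(a),np.cos(a)]])
    q=(P-[.524,.2465])@R.T
    # per-side robust edge lines
    for ax,sg in((0,1),(0,-1),(1,1),(1,-1)):
        k=(np.abs(q[:,1-ax])<(.04 if ax==0 else .1))&(sg*q[:,ax]>.045)
        e=q[k];f=np.polyfit(e[:,1-ax],e[:,ax],1);print(ax,sg,"offset %.4f slope %.4f"%(np.median(e[:,ax]),f[0]))
    if n=="top":
        bm=((s<45)&(V>135)&(H<75)).astype(np.uint8);roi=np.zeros_like(bm);roi[182:240,178:228]=1
        k,l,st,ce=cv2.connectedComponentsWithStats(bm*roi)
        for i in range(1,k):
            if st[i,4]>8: print(st[i,4],(( onplane(c,[ce[i]],.019)[0,:2]-[.524,.2465])@R.T).round(3))
E
```

```text
top 4422 ((523.8333740234375, 246.6256561279297), (251.83998107910156, 132.80096435546875), 13.559056282043457)
0 1 offset 0.1243 slope -0.0073
0 -1 offset -0.1247 slope -0.0040
1 1 offset 0.0647 slope 0.0036
1 -1 offset -0.0649 slope 0.0008
58 [ 0.004 -0.019]
51 [0.003 0.042]
58 [-0.032 -0.014]
54 [-0.029  0.037]
60 [-0.065 -0.022]
56 [-0.063  0.038]
60 [-0.098 -0.017]
57 [-0.098  0.026]
scene 5596 ((528.7456665039062, 252.87884521484375), (259.4869384765625, 126.46546173095703), 13.422274589538574)
0 1 offset 0.1348 slope 0.0034
0 -1 offset -0.1223 slope 0.0133
1 1 offset 0.0671 slope -0.0006
1 -1 offset -0.0569 slope -0.0023
```

```bash
python3 go.py .6474 .2660 .113 193.6 -1.2
```

```text
t 11.4 rot [-1.7995e+02 -1.0000e-02 -1.6650e+02] grasp [0.6487 0.2585 0.3004] F [-0.5  0.4 -1. ] w 0.0216 q [-41.  25.  25.  71. -10.  87.  86.]
turn [-0.0008 -0.0212 -0.0017] shift after turn [0.0069 0.0074 0.1873] shift before turn [0.0029 0.0076 0.1874]
```

Emit:
{"api": "send_rows", "payload": {"xyz": [[0.003, 0.0075, 0], [0, 0, 0], [0, 0, 0.02], [0, 0, 0.03], [0.001, 0, 0.03], [0.001, 0, 0.03], [0, 0, 0.03], [0.001, 0, 0.025], [0.001, 0, 0.015], [0, 0, 0.0075], [0, 0, 0]], "rotation": [[0, -0.0212, 0], [0, 0, 0], [0, 0, 0], [0, 0, 0], [0, 0, 0], [0, 0, 0], [0, 0, 0], [0, 0, 0], [0, 0, 0], [0, 0, 0], [0, 0, 0]], "jaw": [0, 0, 0, 0, 0, 0, 0, 0, 0, 0, 0]}}

```text
time_s: 12.5
tool_pos: [0.6437, 0.267, 0.2758]
tool_rot: [-180.0, 1.2, -166.4]
force: [-0.7, -0.0, -2.1]
grip_width: 0.0216
grasp_force: 55.0
```

```bash
python3 go.py .6474 .2660 .096 193.6 -1.2;python3 - <<'E'
from h import *
c=cam("top");t=c["image"];d=cam("scene")["image"]
a=np.hstack([cv2.resize(t[130:260,150:250],(400,520),interpolation=2),cv2.resize(d[240:370,350:450],(400,520),interpolation=2)])
cv2.imwrite("pics/p2.png",a)
E
```

```text
t 12.5 rot [-179.98    1.17 -166.42] grasp [0.6469 0.2678 0.1123] F [-0.7 -0.  -2.1] w 0.0216 q [-42.  29.  24.  86. -12.  66.  87.]
turn [-0.0003 -0.0005 -0.0004] shift after turn [ 0.0004 -0.0019  0.0163] shift before turn [ 0.0004 -0.0019  0.0163]
```

View pics/p2.png

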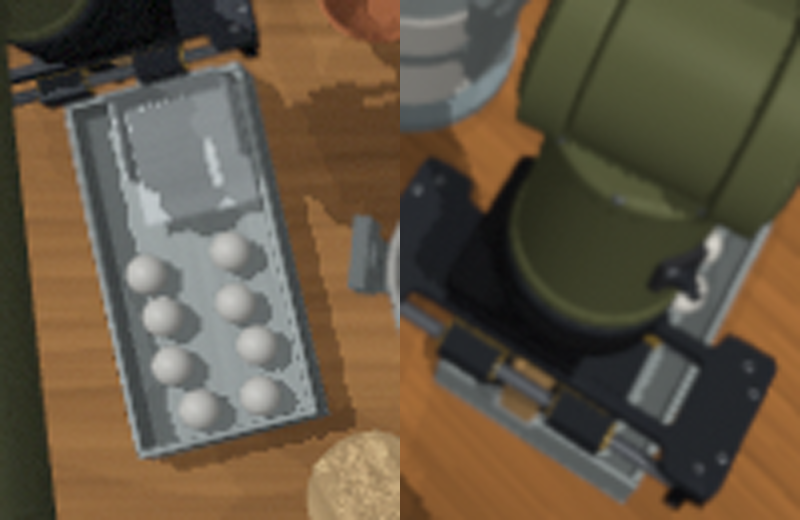

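The scoop sits in the clear end, with its nose at (200,220) in the tile just above the balls, and all 8 balls are visible. Now I lower it to the floor.

Emit:
{"api": "send_rows", "payload": {"xyz": [[0, 0, 0.006], [0, 0, 0.006], [0, 0, 0.004], [0, 0, 0.002], [0, 0, 0]], "rotation": [[0, 0, 0], [0, 0, 0], [0, 0, 0], [0, 0, 0], [0, 0, 0]], "jaw": [0, 0, 0, 0, 0]}}

```text
time_s: 13.1
tool_pos: [0.6441, 0.2669, 0.2584]
tool_rot: [180.0, 1.2, -166.4]
force: [-0.4, -0.9, -0.2]
grip_width: 0.0219
grasp_force: 55.0
```

Emit:
{"api": "send_rows", "payload": {"xyz": [[0, 0, 0.001], [0, 0, 0]], "rotation": [[0, 0, 0], [0, 0, 0]], "jaw": [0, 0]}}

```text
time_s: 13.3
tool_pos: [0.6442, 0.2669, 0.2581]
tool_rot: [180.0, 1.2, -166.4]
force: [-1.9, -0.7, 3.4]
grip_width: 0.0216
grasp_force: 55.0
```

Emit:
{"api": "send_rows", "payload": {"xyz": [[0.005, 0, -0.0001], [0.005, 0, -0.0001], [0.005, 0, -0.0001], [0.005, 0, -0.0001], [0.005, 0, -0.0001], [0.005, 0, -0.0001], [0.005, 0, -0.0001], [0.005, 0, -0.0001], [0.005, 0, -0.0001], [0.005, 0, -0.0001], [0.005, 0, -0.0001], [0.005, 0, -0.0001], [0.005, 0, -0.0001], [0.005, 0, -0.0001], [0.005, 0, -0.0001], [0.005, 0, -0.0001], [0.005, 0, -0.0001], [0.005, 0, -0.0001]], "rotation": [[0, 0, 0], [0, 0, 0], [0, 0, 0], [0, 0, 0], [0, 0, 0], [0, 0, 0], [0, 0, 0], [0, 0, 0], [0, 0, 0], [0, 0, 0], [0, 0, 0], [0, 0, 0], [0, 0, 0], [0, 0, 0], [0, 0, 0], [0, 0, 0], [0, 0, 0], [0, 0, 0]], "jaw": [0, 0, 0, 0, 0, 0, 0, 0, 0, 0, 0, 0, 0, 0, 0, 0, 0, 0]}}

```text
time_s: 15.1
tool_pos: [0.5578, 0.2462, 0.2589]
tool_rot: [179.9, 1.6, -166.4]
force: [5.5, 1.0, 5.4]
grip_width: 0.0215
grasp_force: 55.0
```

Emit:
{"api": "send_rows", "payload": {"xyz": [[0.003, 0, -0.0001], [0.003, 0, -0.0001], [0.003, 0, 0], [0.003, 0, -0.0001], [0.003, 0, -0.0001], [0.003, 0, 0], [0.003, 0, -0.0001], [0.003, 0, -0.0001], [0.003, 0, 0], [0.003, 0, -0.0001], [0.003, 0, -0.0001], [0.003, 0, 0], [0.003, 0, -0.0001], [0.003, 0, -0.0001], [0.003, 0, 0], [0.003, 0, -0.0001], [0, 0, 0]], "rotation": [[0, 0, 0], [0, 0, 0], [0, 0, 0], [0, 0, 0], [0, 0, 0], [0, 0, 0], [0, 0, 0], [0, 0, 0], [0, 0, 0], [0, 0, 0], [0, 0, 0], [0, 0, 0], [0, 0, 0], [0, 0, 0], [0, 0, 0], [0, 0, 0], [0, 0, 0]], "jaw": [0, 0, 0, 0, 0, 0, 0, 0, 0, 0, 0, 0, 0, 0, 0, 0, 0]}}

```text
time_s: 16.8
tool_pos: [0.511, 0.2349, 0.2588]
tool_rot: [179.9, 1.5, -166.4]
force: [5.0, 0.8, 5.9]
grip_width: 0.0218
grasp_force: 55.0
```

```bash
python3 go.py .5024 .231 .094 193.6 -1.2;python3 - <<'E'
from h import *
c=cam("top");t=c["image"];d=cam("scene")["image"]
a=np.hstack([cv2.resize(t[130:260,150:250],(400,520),interpolation=2),cv2.resize(d[240:370,350:450],(400,520),interpolation=2)])
cv2.imwrite("pics/p3.png",a)
E
```

```text
t 16.8 rot [ 179.93    1.52 -166.39] grasp [0.5151 0.2361 0.0953] F [5.  0.8 5.9] w 0.0218 q [-49.  15.  24. 107.  -7.  58.  82.]
turn [0.0012 0.0056 0.0001] shift after turn [ 0.0127 -0.0018  0.001 ] shift before turn [ 0.0127 -0.0018  0.001 ]
```

View pics/p3.png

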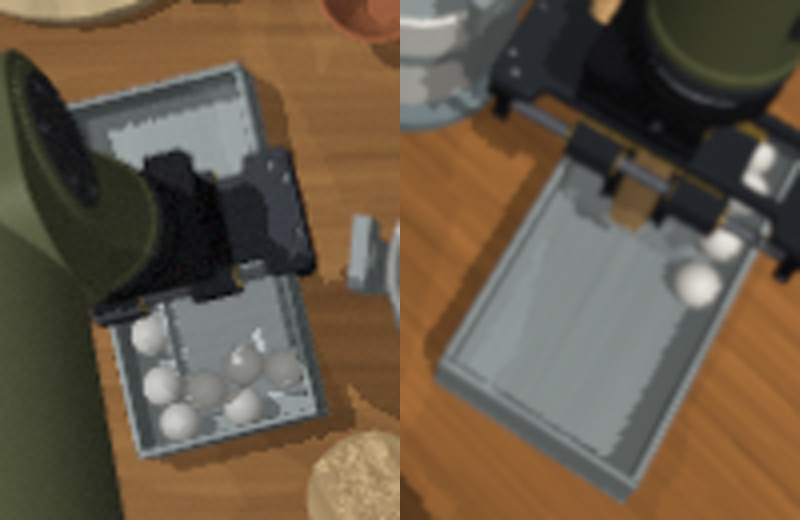

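Four balls are at the scoop's mouth around tile (245,380), and the left column lies outside the scoop wall. I push the last 11 mm, then tilt the nose up.

Emit:
{"api": "send_rows", "payload": {"xyz": [[0.002, 0, 0], [0.002, 0, 0], [0.002, 0, 0], [0.002, 0, 0], [0.002, 0, 0], [0.001, 0, 0], [0, 0, 0]], "rotation": [[0, 0, 0], [0, 0, 0], [0, 0, 0], [0, 0, 0], [0, 0, 0], [0, 0, 0], [0, 0, 0]], "jaw": [0, 0, 0, 0, 0, 0, 0]}}

```text
time_s: 17.6
tool_pos: [0.5008, 0.2324, 0.2589]
tool_rot: [179.9, 1.6, -166.4]
force: [4.8, 1.9, 6.4]
grip_width: 0.0216
grasp_force: 55.0
```

```bash
python3 go.py .5024 .231 .094 193.6 -1.2;python3 - <<'E'
from h import *
c=cam("top");t=c["image"]
cv2.imwrite("pics/p4.png",cv2.resize(t[180:260,165:245],(560,560),interpolation=2))
E
```

```text
t 17.6 rot [ 179.92    1.59 -166.4 ] grasp [0.5052 0.2337 0.0954] F [4.8 1.9 6.4] w 0.0216 q [-49.  13.  24. 108.  -6.  58.  81.]
turn [0.0014 0.0069 0.    ] shift after turn [ 0.0022 -0.0018  0.0014] shift before turn [ 0.0022 -0.0018  0.0013]
```

View pics/p4.png

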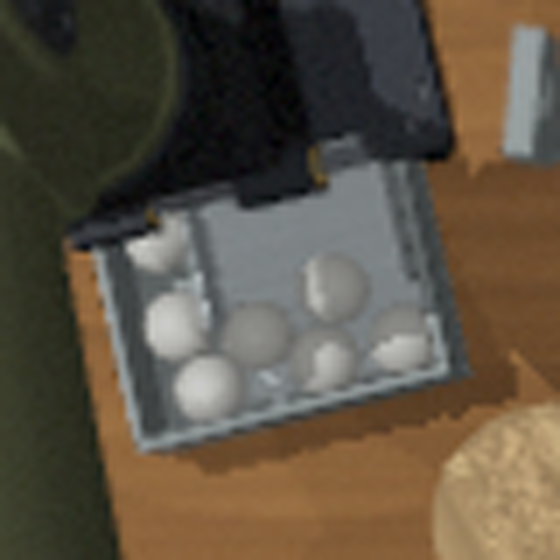

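Four balls are in the scoop at (260,335), (333,285), (325,358) and (400,340). Three or four are outside on the left. Now a final nudge and a nose-up tilt about the rear edge.

Emit:
{"api": "send_rows", "payload": {"xyz": [[0.0015, 0, 0], [0.0015, 0, 0], [-0.01, 0, 0.0004], [-0.01, 0, 0.0004], [-0.01, 0, 0.0004], [-0.01, 0, 0.0004], [-0.01, 0, 0.0004], [-0.01, 0, 0.0004], [-0.01, 0, 0.0004], [-0.01, 0, 0.0004], [-0.01, 0, 0.0004], [-0.01, 0, 0.0004], [0, 0, 0], [0, 0, 0]], "rotation": [[0, 0, 0], [0, 0, 0], [0, 0.04, 0], [0, 0.04, 0], [0, 0.04, 0], [0, 0.04, 0], [0, 0.04, 0], [0, 0.04, 0], [0, 0.04, 0], [0, 0.04, 0], [0, 0.04, 0], [0, 0.04, 0], [0, 0, 0], [0, 0, 0]], "jaw": [0, 0, 0, 0, 0, 0, 0, 0, 0, 0, 0, 0, 0, 0]}}

```text
time_s: 19.05
tool_pos: [0.5904, 0.2539, 0.2359]
tool_rot: [-180.0, -21.8, -166.4]
force: [0.1, -0.7, -2.6]
grip_width: 0.0216
grasp_force: 55.0
```

```bash
python3 go.py .55 .24 .28 193.6 21.7;python3 - <<'E'
from h import *
c=cam("top");t=c["image"]
cv2.imwrite("pics/p5.png",cv2.resize(t[180:260,165:245],(480,480),interpolation=2))
E
```

```text
t 19.05 rot [-179.96  -21.8  -166.42] grasp [0.5314 0.2396 0.0841] F [ 0.1 -0.7 -2.6] w 0.0216 q [-40.  34.  23.  85. -15.  85.  88.]
turn [-0.0006 -0.0017 -0.0004] shift after turn [ 0.0559 -0.004  -0.1887] shift before turn [ 0.0562 -0.0042 -0.1886]
```

View pics/p5.png

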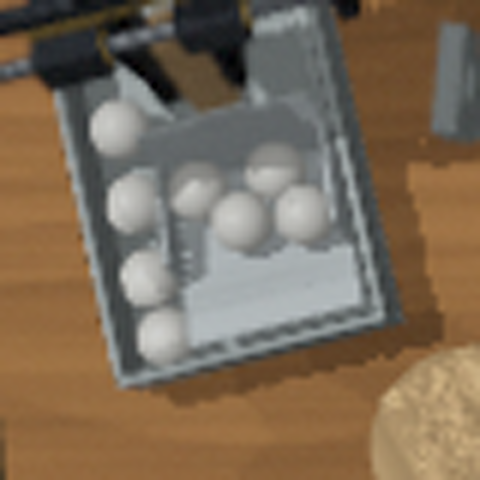

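The four balls rest against the back wall at tile y≈170–215, and four remain along the tray's left wall. I lift and carry.

Emit:
{"api": "send_rows", "payload": {"xyz": [[0.0037, 0, -0.0093], [0.0074, 0, -0.0186], [0.0074, 0, -0.0186], [0.0074, 0, -0.0186], [0.0074, 0, -0.0186], [0.0074, 0, -0.0186], [0.0074, 0, -0.0186], [0.0074, 0, -0.0186], [0.0074, 0, -0.0186], [0.0074, 0, -0.0186], [0.0037, 0, -0.0093], [0, 0, 0]], "rotation": [[0, 0, 0], [0, 0, 0], [0, 0, 0], [0, 0, 0], [0, 0, 0], [0, 0, 0], [0, 0, 0], [0, 0, 0], [0, 0, 0], [0, 0, 0], [0, 0, 0], [0, 0, 0]], "jaw": [0, 0, 0, 0, 0, 0, 0, 0, 0, 0, 0, 0]}}

```text
time_s: 20.3
tool_pos: [0.5911, 0.2539, 0.4398]
tool_rot: [179.9, -21.5, -166.4]
force: [-0.2, 0.0, -2.9]
grip_width: 0.0219
grasp_force: 55.0
```

```bash
cat > nose.py <<'E'
# nose.py nx ny nz yaw tilt : like go.py but target given for the middle of the scoop's nose edge
import sys,subprocess,numpy as np
from scipy.spatial.transform import Rotation as Ro
a=list(map(float,sys.argv[1:]))
R=Ro.from_euler('xyz',[180,0,a[3]],degrees=True)*Ro.from_euler('y',a[4],degrees=True)
g=np.array(a[:3])-R.apply([.095,0,.0885])
print("grasp target",g.round(4)); print(subprocess.run(["python3","go.py",*map(str,g),str(a[3]),str(a[4])],capture_output=True,text=True).stdout)
E
python3 nose.py .510 .0426 .175 175 21.7; python3 nose.py .510 .0426 .130 175 -42
```

```text
grasp target [0.6305 0.0321 0.2221]
t 20.3 rot [ 179.94  -21.48 -166.39] grasp [0.5329 0.24   0.2877] F [-0.2  0.  -2.9] w 0.0219 q [-41.  27.  24.  72. -12. 105.  86.]
turn [-0.1185  0.0036  0.3021] shift after turn [-0.135  -0.2175  0.0171] shift before turn [-0.0645 -0.2442  0.0451]

grasp target [0.5213 0.0416 0.2593]
t 20.3 rot [ 179.94  -21.48 -166.39] grasp [0.5329 0.24   0.2877] F [-0.2  0.  -2.9] w 0.0219 q [-41.  27.  24.  72. -12. 105.  86.]
turn [ 0.0619 -1.098   0.3359] shift after turn [ 0.1586 -0.2175 -0.0635] shift before turn [ 0.1845 -0.1551  0.1358]
```

Emit:
{"api": "send_rows", "payload": {"xyz": [[-0.0017, -0.0102, -0.0007], [-0.0034, -0.0203, -0.0013], [-0.0034, -0.0203, -0.0013], [-0.0034, -0.0203, -0.0013], [-0.0034, -0.0203, -0.0013], [-0.0034, -0.0203, -0.0013], [-0.0034, -0.0203, -0.0013], [-0.0034, -0.0203, -0.0013], [-0.0034, -0.0203, -0.0013], [-0.0034, -0.0203, -0.0013], [-0.0034, -0.0203, -0.0013], [-0.0034, -0.0203, -0.0013], [-0.0017, -0.0102, -0.0007], [0, 0, 0], [0, 0, 0], [0, 0, 0], [0, 0, 0], [0, 0, 0], [0, 0, 0], [0, 0, 0]], "rotation": [[0, 0, 0], [0, 0, 0], [0, 0, 0], [0, 0, 0], [0, 0, 0], [0, 0, 0], [0, 0, 0], [0, 0, 0], [0, 0, 0], [0, 0, 0], [0, 0, 0], [0, 0, 0], [0, 0, 0], [-0.0197, 0, 0.0503], [-0.0197, 0, 0.0503], [-0.0197, 0, 0.0503], [-0.0197, 0, 0.0503], [-0.0197, 0, 0.0503], [-0.0197, 0, 0.0503], [0, 0, 0]], "jaw": [0, 0, 0, 0, 0, 0, 0, 0, 0, 0, 0, 0, 0, 0, 0, 0, 0, 0, 0, 0]}}

```text
time_s: 22.3
tool_pos: [0.6909, 0.0273, 0.436]
tool_rot: [-179.9, -21.8, 174.9]
force: [-0.2, 0.2, -2.9]
grip_width: 0.0215
grasp_force: 55.0
```

```bash
python3 nose.py .510 .0426 .190 175 0; python3 nose.py .510 .0426 .130 175 -42;python3 nose.py .510 .0426 .155 175 21.7
```

```text
grasp target [0.6046 0.0343 0.2785]
t 22.3 rot [-179.88  -21.77  174.94] grasp [0.6304 0.0323 0.2841] F [-0.2  0.2 -2.9] w 0.0215 q [-22.  34.  31.  63. -17. 108.  91.]
turn [-0.0018 -0.38   -0.0006] shift after turn [ 0.0865 -0.0005 -0.006 ] shift before turn [ 0.0826 -0.0005  0.0265]

grasp target [0.5213 0.0416 0.2593]
t 22.3 rot [-179.88  -21.77  174.94] grasp [0.6304 0.0323 0.2841] F [-0.2  0.2 -2.9] w 0.0215 q [-22.  34.  31.  63. -17. 108.  91.]
turn [-2.0000e-03 -1.1131e+00  1.0000e-04] shift after turn [ 0.2446 -0.0005 -0.1461] shift before turn [ 0.2391 -0.0005  0.1549]

grasp target [0.6305 0.0321 0.2021]
t 22.3 rot [-179.88  -21.77  174.94] grasp [0.6304 0.0323 0.2841] F [-0.2  0.2 -2.9] w 0.0215 q [-22.  34.  31.  63. -17. 108.  91.]
turn [-0.0017 -0.0013 -0.0009] shift after turn [-0.0302 -0.0005  0.0762] shift before turn [-0.0303 -0.0004  0.0761]
```

Emit:
{"api": "send_rows", "payload": {"xyz": [[-0.0053, 0, 0.0134], [-0.0053, 0, 0.0134], [-0.0053, 0, 0.0134], [-0.0053, 0, 0.0134], [-0.0053, 0, 0.0134], [0.0127, 0, -0.0044], [0.0127, 0, -0.0044], [0.0127, 0, -0.0044], [0.0127, 0, -0.0044], [0.0127, 0, -0.0044], [0.0127, 0, -0.0044], [0.0127, 0, -0.0044], [0, 0, 0.012], [0, 0, 0.012], [0, 0, 0]], "rotation": [[0, 0, 0], [0, 0, 0], [0, 0, 0], [0, 0, 0], [0, 0, 0], [0, -0.05, 0], [0, -0.05, 0], [0, -0.05, 0], [0, -0.05, 0], [0, -0.05, 0], [0, -0.05, 0], [0, -0.05, 0], [0, 0, 0], [0, 0, 0], [0, 0, 0]], "jaw": [0, 0, 0, 0, 0, 0, 0, 0, 0, 0, 0, 0, 0, 0, 0]}}

```text
time_s: 23.8
tool_pos: [0.6106, 0.0347, 0.3871]
tool_rot: [-179.8, -2.0, 175.0]
force: [-1.1, 0.1, -2.4]
grip_width: 0.0217
grasp_force: 55.0
```

```bash
python3 nose.py .510 .0426 .138 175 0
```

```text
grasp target [0.6046 0.0343 0.2265]
t 23.8 rot [-179.81   -1.99  175.03] grasp [0.6049 0.0347 0.2237] F [-1.1  0.1 -2.4] w 0.0217 q [-33.  16.  33.  91.  -9.  78.  87.]
turn [-0.0034 -0.0348  0.0005] shift after turn [ 0.0059 -0.0009 -0.0029] shift before turn [ 0.006  -0.0009 -0.0027]
```

Emit:
{"api": "send_rows", "payload": {"xyz": [[0.0089, 0, -0.0032], [0.0089, 0, -0.0032], [0.0089, 0, -0.0032], [0.0089, 0, -0.0032], [0.0089, 0, -0.0032], [0.0089, 0, -0.0032], [0.0089, 0, -0.0032], [0.0089, 0, -0.0032], [0.0089, 0, -0.0032], [0.0089, 0, -0.0032], [0.0089, 0, -0.0032], [0.0089, 0, -0.0032], [0.0089, 0, -0.0032], [0.0089, 0, -0.0032], [0.0089, 0, -0.0032], [0.0089, 0, -0.0032], [0.0089, 0, -0.0032], [0.0089, 0, -0.0032], [0.0089, 0, -0.0032], [0.0089, 0, -0.0032]], "rotation": [[0, -0.035, 0], [0, -0.035, 0], [0, -0.035, 0], [0, -0.035, 0], [0, -0.035, 0], [0, -0.035, 0], [0, -0.035, 0], [0, -0.035, 0], [0, -0.035, 0], [0, -0.035, 0], [0, -0.035, 0], [0, -0.035, 0], [0, -0.035, 0], [0, -0.035, 0], [0, -0.035, 0], [0, -0.035, 0], [0, -0.035, 0], [0, -0.035, 0], [0, -0.035, 0], [0, -0.035, 0]], "jaw": [0, 0, 0, 0, 0, 0, 0, 0, 0, 0, 0, 0, 0, 0, 0, 0, 0, 0, 0, 0]}}

```text
time_s: 25.8
tool_pos: [0.4565, 0.0506, 0.398]
tool_rot: [-179.7, 36.0, 174.6]
force: [-0.2, -1.1, -1.3]
grip_width: 0.022
grasp_force: 55.0
```

Emit:
{"api": "send_rows", "payload": {"xyz": [[0, 0, 0], [0, 0, 0], [-0.004, 0, 0], [0.004, 0, 0], [0, 0, 0], [0, 0, 0]], "rotation": [[0, 0, 0], [0, 0, 0], [0, 0, 0], [0, 0, 0], [0, 0, 0], [0, 0, 0]], "jaw": [0, 0, 0, 0, 0, 0]}}

```text
time_s: 26.4
tool_pos: [0.4558, 0.0544, 0.3989]
tool_rot: [-179.8, 36.1, 175.1]
force: [-0.7, 1.1, -1.4]
grip_width: 0.0219
grasp_force: 55.0
```

```bash
python3 nose.py .510 .0426 .30 175 0
```

```text
grasp target [0.6046 0.0343 0.3885]
t 26.4 rot [-179.84   36.11  175.11] grasp [0.5518 0.0457 0.2668] F [-0.7  1.1 -1.4] w 0.0219 q [ -4. -17.  -9. 124.  13.  39.  64.]
turn [-0.0021  0.6303  0.0009] shift after turn [-0.15   -0.007  -0.1531] shift before turn [-0.2114 -0.0074 -0.0353]
```

The load force fell by about 1.2 N, so the four balls have left the scoop. I level it, raise it and check by mask that they are in the jar.

Emit:
{"api": "send_rows", "payload": {"xyz": [[-0.015, 0, 0.0062], [-0.015, 0, 0.0062], [-0.015, 0, 0.0062], [-0.015, 0, 0.0062], [-0.015, 0, 0.0062], [-0.015, 0, 0.0062], [-0.015, 0, 0.0062], [-0.015, 0, 0.0062], [-0.015, 0, 0.0062], [-0.015, 0, 0.0062], [0, 0, -0.03], [0, 0, -0.03], [0, 0, -0.03], [0, 0, -0.03]], "rotation": [[0, 0.061, 0], [0, 0.061, 0], [0, 0.061, 0], [0, 0.061, 0], [0, 0.061, 0], [0, 0.061, 0], [0, 0.061, 0], [0, 0.061, 0], [0, 0.061, 0], [0, 0.061, 0], [0, 0, 0], [0, 0, 0], [0, 0, 0], [0, 0, 0]], "jaw": [0, 0, 0, 0, 0, 0, 0, 0, 0, 0, 0, 0, 0, 0]}}

```text
time_s: 27.8
tool_pos: [0.6129, 0.0406, 0.5143]
tool_rot: [-179.9, 1.2, 175.0]
force: [-0.1, 0.3, -1.5]
grip_width: 0.0217
grasp_force: 55.0
```

```bash
cat > balls.py <<'E'
from m import *
c=cam("top");H,s,V=hsv(c)
a=np.radians(13.56);R=np.array([[np.cos(a),np.sin(a)],[-np.sin(a),np.cos(a)]])
bm=((s<45)&(V>135)&(H<75)).astype(np.uint8);roi=np.zeros_like(bm);roi[145:245,165:232]=1
k,l,st,ce=cv2.connectedComponentsWithStats(bm*roi)
for i in range(1,k):
    if st[i,4]>14: print(st[i,4],((onplane(c,[ce[i]],.019)[0,:2]-[.524,.2465])@R.T).round(3))
E
python3 balls.py; python3 go.py .6430 .2900 .30 193.6 -1.2
```

```text
34 [0.055 0.071]
70 [-0.005  0.047]
67 [-0.041  0.047]
129 [-0.089  0.047]
t 27.85 rot [-179.95    1.75  174.97] grasp [0.6181 0.0401 0.3571] F [1.2 0.6 3.5] w 0.0217 q [-4. 12. -3. 78.  1. 88. 78.]
turn [-0.0091  0.0093 -0.325 ] shift after turn [-0.083   0.2353  0.0588] shift before turn [-0.0029  0.25    0.0569]
```

Emit:
{"api": "send_rows", "payload": {"xyz": [[0, 0.012, 0], [0, 0.025, 0], [0, 0.03, 0], [0, 0.03, 0], [0, 0.03, 0], [0, 0.03, 0], [0, 0.03, 0.006], [0, 0.03, 0.01], [0, 0.025, 0.02], [0, 0.011, 0.02], [0, 0, 0], [0, 0, 0], [0, 0, 0], [0, 0, 0], [0, 0, 0]], "rotation": [[0, 0, 0], [0, 0, 0], [0, 0, 0], [0, 0, 0], [0, 0, 0], [0, 0, 0], [0, 0, 0], [0, 0, 0], [0, 0, 0], [0, 0, 0], [-0.0023, 0.0023, -0.081], [-0.0023, 0.0023, -0.081], [-0.0023, 0.0023, -0.081], [-0.0023, 0.0023, -0.081], [0, 0, 0]], "jaw": [0, 0, 0, 0, 0, 0, 0, 0, 0, 0, 0, 0, 0, 0, 0]}}

```text
time_s: 29.35
tool_pos: [0.6357, 0.2932, 0.4542]
tool_rot: [179.9, 0.5, -166.4]
force: [0.4, -0.6, -2.7]
grip_width: 0.0214
grasp_force: 55.0
```

```bash
cat > jarb.py <<'E'
from m import *
for n,b in(("top",(248,175,300,228)),("scene",(325,205,385,262))):
    c=cam(n);H,s,V=hsv(c);x0,y0,x1,y1=b
    m=((s<30)&(V>120)&(H<60)).astype(np.uint8)
    ctr=proj(c,[[.505,.043,.05]])[0]; yy,xx=np.mgrid[:400,:640]; m[(np.hypot(xx-ctr[0],yy-ctr[1])>21)]=0
    k,l,st,ce=cv2.connectedComponentsWithStats(m)
    print(n,[(int(st[i,4]),onplane(c,[ce[i]],.03)[0,:2].round(3).tolist()) for i in range(1,k) if st[i,4]>10])
E
python3 jarb.py; python3 go.py .6408 .2932 .113 193.6 -1.2
```

```text
top [(101, [0.471, 0.019])]
scene [(300, [0.518, 0.043]), (69, [0.542, 0.065])]
t 29.45 rot [ 179.9     0.54 -166.55] grasp [0.6372 0.2935 0.2915] F [ 0.5  0.8 -2.1] w 0.022 q [-19.  24. -12.  70.   5.  86.  73.]
turn [ 0.0017 -0.0116 -0.0026] shift after turn [ 0.0022 -0.0008  0.1785] shift before turn [ 1.000e-04 -1.100e-03  1.785e-01]
```

Emit:
{"api": "send_rows", "payload": {"xyz": [[0, -0.001, 0.02], [0, 0, 0.03], [0, 0, 0.03], [0.001, 0, 0.03], [0.001, 0, 0.03], [0, 0, 0.025], [0, 0, 0.014], [0, 0, 0]], "rotation": [[0, -0.0116, 0], [0, 0, 0], [0, 0, 0], [0, 0, 0], [0, 0, 0], [0, 0, 0], [0, 0, 0], [0, 0, 0]], "jaw": [0, 0, 0, 0, 0, 0, 0, 0]}}

```text
time_s: 30.25
tool_pos: [0.6372, 0.2916, 0.2746]
tool_rot: [180.0, 1.0, -166.5]
force: [-0.3, 0.2, -1.3]
grip_width: 0.0216
grasp_force: 55.0
```

```bash
python3 go.py .6408 .2932 .0945 193.6 -1.2; python3 balls.py
```

```text
t 30.25 rot [ 179.96    1.03 -166.52] grasp [0.64   0.2924 0.1111] F [-0.3  0.2 -1.3] w 0.0216 q [-18.  29. -12.  84.   6.  67.  72.]
turn [ 0.0007 -0.003  -0.0021] shift after turn [-0.0001  0.0007  0.0166] shift before turn [-0.0002  0.0007  0.0166]
70 [-0.005  0.047]
55 [-0.04   0.045]
31 [-0.075  0.042]
```

Emit:
{"api": "send_rows", "payload": {"xyz": [[0, 0, 0.006], [0, 0, 0.006], [0, 0, 0.004], [0, 0, 0.001], [0, 0, 0]], "rotation": [[0, 0, 0], [0, 0, 0], [0, 0, 0], [0, 0, 0], [0, 0, 0]], "jaw": [0, 0, 0, 0, 0]}}

```text
time_s: 30.8
tool_pos: [0.6384, 0.2919, 0.2605]
tool_rot: [179.9, 1.3, -166.5]
force: [0.5, 1.2, -1.6]
grip_width: 0.0217
grasp_force: 55.0
```

Emit:
{"api": "send_rows", "payload": {"xyz": [[0, 0, 0.001], [0, 0, 0]], "rotation": [[0, 0, 0], [0, 0, 0]], "jaw": [0, 0]}}

```text
time_s: 31.0
tool_pos: [0.6385, 0.292, 0.2597]
tool_rot: [179.9, 1.3, -166.5]
force: [0.1, -0.4, -2.7]
grip_width: 0.0217
grasp_force: 55.0
```

Emit:
{"api": "send_rows", "payload": {"xyz": [[0, 0, 0.001], [0, 0, 0]], "rotation": [[0, 0, 0], [0, 0, 0]], "jaw": [0, 0]}}

```text
time_s: 31.2
tool_pos: [0.6386, 0.292, 0.2588]
tool_rot: [179.9, 1.3, -166.5]
force: [1.1, -0.1, -0.8]
grip_width: 0.022
grasp_force: 55.0
```

Emit:
{"api": "send_rows", "payload": {"xyz": [[0, 0, 0.0008], [0, 0, 0]], "rotation": [[0, 0, 0], [0, 0, 0]], "jaw": [0, 0]}}

```text
time_s: 31.4
tool_pos: [0.6387, 0.2921, 0.2586]
tool_rot: [179.9, 1.4, -166.5]
force: [0.2, 0.6, 2.7]
grip_width: 0.0221
grasp_force: 55.0
```

Emit:
{"api": "send_rows", "payload": {"xyz": [[0.005, 0, -0.0001], [0.005, 0, -0.0001], [0.005, 0, -0.0001], [0.005, 0, -0.0001], [0.005, 0, -0.0001], [0.005, 0, -0.0001], [0.005, 0, -0.0001], [0.005, 0, -0.0001], [0.005, 0, -0.0001], [0.005, 0, -0.0001], [0.005, 0, -0.0001], [0.005, 0, -0.0001], [0.005, 0, -0.0001], [0.005, 0, -0.0001], [0.005, 0, -0.0001], [0.005, 0, -0.0001], [0.005, 0, -0.0001], [0.005, 0, -0.0001]], "rotation": [[0, 0, 0], [0, 0, 0], [0, 0, 0], [0, 0, 0], [0, 0, 0], [0, 0, 0], [0, 0, 0], [0, 0, 0], [0, 0, 0], [0, 0, 0], [0, 0, 0], [0, 0, 0], [0, 0, 0], [0, 0, 0], [0, 0, 0], [0, 0, 0], [0, 0, 0], [0, 0, 0]], "jaw": [0, 0, 0, 0, 0, 0, 0, 0, 0, 0, 0, 0, 0, 0, 0, 0, 0, 0]}}

```text
time_s: 33.2
tool_pos: [0.5515, 0.2711, 0.2588]
tool_rot: [179.9, 1.5, -166.5]
force: [4.5, 1.4, 5.4]
grip_width: 0.0219
grasp_force: 55.0
```

Emit:
{"api": "send_rows", "payload": {"xyz": [[0.003, 0, -0.0001], [0.003, 0, -0.0001], [0.003, 0, 0], [0.003, 0, -0.0001], [0.003, 0, -0.0001], [0.003, 0, 0], [0.003, 0, -0.0001], [0.003, 0, -0.0001], [0.003, 0, 0], [0.003, 0, -0.0001], [0.003, 0, -0.0001], [0.003, 0, 0], [0.003, 0, -0.0001], [0.003, 0, -0.0001], [0.003, 0, 0], [0.003, 0, -0.0001], [0.002, 0, 0]], "rotation": [[0, 0, 0], [0, 0, 0], [0, 0, 0], [0, 0, 0], [0, 0, 0], [0, 0, 0], [0, 0, 0], [0, 0, 0], [0, 0, 0], [0, 0, 0], [0, 0, 0], [0, 0, 0], [0, 0, 0], [0, 0, 0], [0, 0, 0], [0, 0, 0], [0, 0, 0]], "jaw": [0, 0, 0, 0, 0, 0, 0, 0, 0, 0, 0, 0, 0, 0, 0, 0, 0]}}

```text
time_s: 34.9
tool_pos: [0.5031, 0.2595, 0.2588]
tool_rot: [179.9, 1.6, -166.5]
force: [4.2, 1.7, 5.1]
grip_width: 0.0216
grasp_force: 55.0
```

```bash
python3 go.py .495 .2580 .0945 193.6 -1.2; python3 balls.py
```

```text
t 34.9 rot [ 179.86    1.57 -166.5 ] grasp [0.5073 0.2609 0.0954] F [4.2 1.7 5.1] w 0.0216 q [-18.  15. -14. 105.   5.  59.  70.]
turn [ 0.0023  0.0064 -0.0018] shift after turn [0.0117 0.0005 0.0006] shift before turn [0.0117 0.0004 0.0006]
38 [-0.05   0.028]
50 [-0.073  0.043]
54 [-0.104  0.017]
51 [-0.105  0.048]
```

Emit:
{"api": "send_rows", "payload": {"xyz": [[0.002, 0, 0], [0.002, 0, 0], [0.002, 0, 0], [0.002, 0, 0], [0.002, 0, 0], [0.0015, 0, 0], [0, 0, 0]], "rotation": [[0, 0, 0], [0, 0, 0], [0, 0, 0], [0, 0, 0], [0, 0, 0], [0, 0, 0], [0, 0, 0]], "jaw": [0, 0, 0, 0, 0, 0, 0]}}

```text
time_s: 35.65
tool_pos: [0.4921, 0.2569, 0.2588]
tool_rot: [179.9, 1.6, -166.5]
force: [5.6, 0.8, 6.5]
grip_width: 0.022
grasp_force: 55.0
```

```bash
python3 go.py .495 .2580 .0945 193.6 -1.2; python3 balls.py
```

```text
t 35.65 rot [ 179.86    1.59 -166.5 ] grasp [0.4964 0.2584 0.0954] F [5.6 0.8 6.5] w 0.022 q [-18.  14. -14. 107.   4.  58.  70.]
turn [ 0.0025  0.0068 -0.0017] shift after turn [0.0003 0.0004 0.0008] shift before turn [0.0003 0.0004 0.0008]
41 [-0.061  0.022]
47 [-0.078  0.043]
39 [-0.106  0.017]
45 [-0.105  0.049]
```

Emit:
{"api": "send_rows", "payload": {"xyz": [[0.001, 0.001, 0], [0.001, 0.001, 0], [0, 0, 0], [-0.01, 0, 0.0004], [-0.01, 0, 0.0004], [-0.01, 0, 0.0004], [-0.01, 0, 0.0004], [-0.01, 0, 0.0004], [-0.01, 0, 0.0004], [-0.01, 0, 0.0004], [-0.01, 0, 0.0004], [-0.01, 0, 0.0004], [-0.01, 0, 0.0004], [0, 0, 0], [0, 0, 0], [0, 0, 0]], "rotation": [[0, 0, 0], [0, 0, 0], [0, 0, 0], [0, 0.04, 0], [0, 0.04, 0], [0, 0.04, 0], [0, 0.04, 0], [0, 0.04, 0], [0, 0.04, 0], [0, 0.04, 0], [0, 0.04, 0], [0, 0.04, 0], [0, 0.04, 0], [0, 0, 0], [0, 0, 0], [0, 0, 0]], "jaw": [0, 0, 0, 0, 0, 0, 0, 0, 0, 0, 0, 0, 0, 0, 0, 0]}}

```text
time_s: 37.3
tool_pos: [0.5826, 0.2807, 0.2371]
tool_rot: [179.9, -21.7, -166.4]
force: [0.4, 0.6, -3.6]
grip_width: 0.0214
grasp_force: 55.0
```

```bash
python3 balls.py;python3 go.py .495 .2580 .0945 193.6 21.7; python3 - <<'E'
from h import *
c=cam("top");t=c["image"]
cv2.imwrite("pics/p6.png",cv2.resize(t[150:250,165:305],None,fx=5,fy=5,interpolation=2))
E
```

```text
101 [-0.057  0.018]
t 37.35 rot [ 179.91  -21.63 -166.43] grasp [0.5241 0.2668 0.0855] F [-0.7 -0.  -3.2] w 0.0218 q [-18.  34. -13.  83.   1.  85.  74.]
turn [ 0.0018  0.0012 -0.0005] shift after turn [ 0.0313 -0.0015  0.0029] shift before turn [ 0.0313 -0.0015  0.0028]
```

View pics/p6.png

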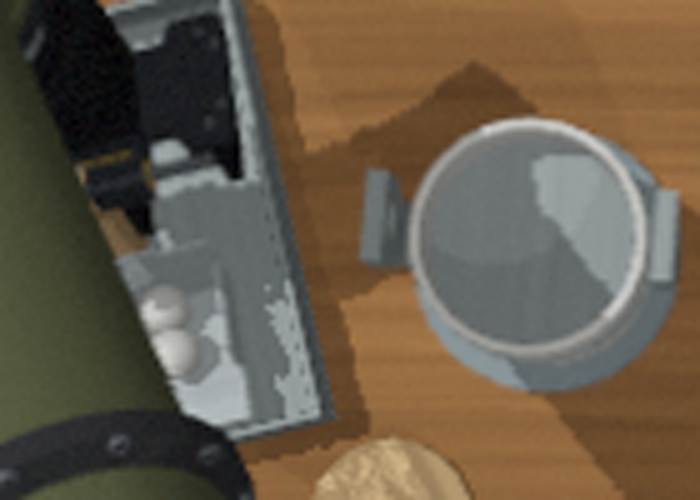

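The scoop holds at least two balls at (165,310) and (180,352), but the jar mouth at (530,235) shows no balls. I need to find where the first four went.

```bash
python3 - <<'E'
from h import *
a=cam("top")["image"];b=cam("scene")["image"]
cv2.imwrite("pics/full.png",np.hstack([cv2.resize(a[140:300,200:400],(400,320),interpolation=2),cv2.resize(b[190:350,260:460],(400,320),interpolation=2)]))
for n,i in(("top",a),("scene",b)):
    z=cv2.imread(f"pics/{n}0.png");d=cv2.absdiff(i,z).max(2)
    g=cv2.cvtColor(i,cv2.COLOR_BGR2HSV);m=((d>40)&(g[...,1]<45)&(g[...,2]>130)).astype(np.uint8)
    k,l,st,ce=cv2.connectedComponentsWithStats(m);print(n,[(int(st[j,4]),ce[j].round().tolist()) for j in range(1,k) if st[j,4]>12])
E
```

```text
top [(40, [196.0, 212.0]), (16, [221.0, 216.0]), (86, [203.0, 226.0]), (17, [222.0, 229.0]), (62, [4.0, 297.0]), (176, [6.0, 314.0]), (460, [27.0, 323.0]), (140, [6.0, 390.0])]
scene [(346, [547.0, 4.0]), (46, [633.0, 1.0]), (303, [534.0, 17.0]), (104, [511.0, 68.0]), (58, [370.0, 215.0]), (30, [355.0, 245.0])]
```

View pics/full.png

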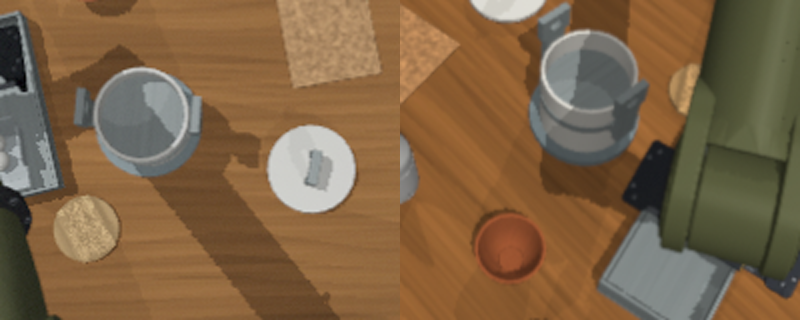

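No loose balls appear on the table in either view, and the load force dropped by exactly four balls' weight. The jar shows a steel-coloured surface high up inside that could hide the balls, so I measure its height.

```bash
python3 - <<'E'
from m import *
c=cam("scene");now=c["image"].copy();c["image"]=cv2.imread("pics/scene0.png")
for nm,im in(("start",cv2.imread("pics/scene0.png")),("now",now)):
    c["image"]=im;H,s,V=hsv(c)
    print(nm)
    o=proj(c,[[.5045,.0452,.12]])[0]
    # scan along image column direction through jar centre: hue/val
    x=int(round(o[0]))
    for y in range(int(o[1])-20,int(o[1])+22): print((y,int(H[y,x]),int(s[y,x]),int(V[y,x])),end=" ")
    print()
far=np.array([.5045,.0452])
d=-(c["R"].T@c["t"])[:2]+far*-1; d/=np.linalg.norm(d)   # toward camera
for z in(.12,.1,.08,.06,.04,.02,.006): print(z,proj(c,[[*(far-.055*d),z],[*(far+.055*d),z]]).round(1).tolist())
t=cam("top");print("top cam centre",-(t["R"].T@t["t"]))
E
```

```text
start
(204, 13, 102, 157) (205, 17, 39, 192) (206, 23, 15, 200) (207, 23, 13, 156) (208, 20, 15, 150) (209, 21, 12, 149) (210, 21, 12, 149) (211, 21, 12, 149) (212, 23, 14, 149) (213, 23, 14, 149) (214, 36, 9, 144) (215, 85, 11, 136) (216, 86, 13, 134) (217, 86, 13, 133) (218, 90, 12, 133) (219, 86, 13, 135) (220, 86, 15, 135) (221, 86, 13, 135) (222, 90, 13, 133) (223, 90, 14, 132) (224, 90, 13, 134) (225, 86, 13, 133) (226, 86, 14, 131) (227, 86, 14, 130) (228, 83, 15, 133) (229, 86, 13, 136) (230, 83, 15, 140) (231, 86, 14, 146) (232, 86, 12, 146) (233, 83, 16, 145) (234, 90, 14, 143) (235, 90, 12, 144) (236, 86, 14, 145) (237, 86, 14, 146) (238, 86, 12, 144) (239, 86, 12, 143) (240, 86, 14, 144) (241, 86, 12, 143) (242, 86, 12, 143) (243, 85, 10, 146) (244, 60, 6, 166) (245, 23, 11, 204) 
now
(204, 14, 81, 126) (205, 16, 32, 178) (206, 22, 15, 190) (207, 19, 14, 146) (208, 21, 15, 122) (209, 20, 13, 117) (210, 20, 13, 117) (211, 25, 13, 116) (212, 20, 13, 117) (213, 20, 13, 116) (214, 23, 9, 109) (215, 83, 11, 94) (216, 84, 14, 91) (217, 90, 11, 90) (218, 84, 14, 91) (219, 90, 11, 91) (220, 90, 14, 91) (221, 84, 14, 91) (222, 90, 14, 90) (223, 84, 14, 90) (224, 90, 14, 91) (225, 78, 14, 91) (226, 84, 14, 89) (227, 90, 12, 88) (228, 84, 14, 90) (229, 84, 14, 92) (230, 84, 13, 95) (231, 84, 13, 102) (232, 85, 15, 103) (233, 85, 15, 102) (234, 90, 13, 101) (235, 85, 15, 102) (236, 85, 15, 102) (237, 85, 15, 103) (238, 90, 13, 101) (239, 84, 13, 101) (240, 84, 13, 101) (241, 84, 13, 101) (242, 80, 15, 102) (243, 84, 12, 103) (244, 60, 6, 118) (245, 21, 12, 146) 
0.12 [[356.9, 206.6], [351.7, 244.4]]
0.1 [[356.3, 211.0], [351.2, 248.4]]
0.08 [[355.7, 215.2], [350.6, 252.2]]
0.06 [[355.2, 219.2], [350.1, 255.8]]
0.04 [[354.6, 223.1], [349.6, 259.4]]
0.02 [[354.1, 227.0], [349.2, 262.8]]
0.006 [[353.8, 229.5], [348.8, 265.1]]
top cam centre [ 0.3845 -0.0562  1.1257]
```

Emit:
{"api": "send_rows", "payload": {"xyz": [[0.0037, 0, -0.0093], [0.0074, 0, -0.0186], [0.0074, 0, -0.0186], [0.0074, 0, -0.0186], [0.0074, 0, -0.0186], [0.0074, 0, -0.0186], [0.0074, 0, -0.0186], [0.0074, 0, -0.0186], [0.0074, 0, -0.0186], [0.0074, 0, -0.0186], [0.0037, 0, -0.0093], [0, 0, 0], [0, 0, 0], [0, 0, 0]], "rotation": [[0, 0, 0], [0, 0, 0], [0, 0, 0], [0, 0, 0], [0, 0, 0], [0, 0, 0], [0, 0, 0], [0, 0, 0], [0, 0, 0], [0, 0, 0], [0, 0, 0], [0, 0, 0], [0, 0, 0], [0, 0, 0]], "jaw": [0, 0, 0, 0, 0, 0, 0, 0, 0, 0, 0, 0, 0, 0]}}

```text
time_s: 39.0
tool_pos: [0.5832, 0.2803, 0.4365]
tool_rot: [179.9, -21.7, -166.5]
force: [-0.4, -0.4, -3.2]
grip_width: 0.0214
grasp_force: 55.0
```

```bash
python3 - <<'E'
from m import *
F=[env.get_obs()["force"][2]]
for n in("top","scene"):
    c=cam(n);i=c["image"];F.append(env.get_obs()["force"][2]);cv2.imwrite(f"pics/{n}L.png",i)
    z=cv2.imread(f"pics/{n}0.png");d=cv2.absdiff(i,z).max(2)
    g=cv2.cvtColor(i,cv2.COLOR_BGR2HSV);m=((d>25)&(g[...,1]<50)&(g[...,2]>85)&(g[...,0]<60)).astype(np.uint8)
    k,l,st,ce=cv2.connectedComponentsWithStats(m);print(n,[(st[j].tolist(),ce[j].round().tolist()) for j in range(1,k) if st[j,4]>12])
    # jar interior now vs start, hue map rows
    P=proj(c,[[.505,.043,.02]])[0].round().astype(int);H,s,V=hsv(c)
    for y in range(P[1]-16,P[1]+17,4): print(y,[(int(H[y,x]),int(V[y,x])) for x in range(P[0]-16,P[0]+17,4)])
print(F)
E
python3 balls.py
```

```text
top [([249, 174, 45, 46, 144], [279.0, 193.0]), ([163, 199, 20, 22, 239], [173.0, 209.0]), ([321, 205, 32, 44, 591], [332.0, 228.0]), ([344, 214, 22, 24, 272], [356.0, 226.0]), ([0, 278, 44, 59, 1018], [17.0, 312.0]), ([0, 375, 13, 25, 249], [5.0, 389.0])]
185 [(95, 115), (90, 115), (90, 113), (90, 116), (86, 116), (90, 110), (94, 114), (94, 105), (50, 135)]
189 [(85, 115), (94, 116), (94, 113), (95, 115), (85, 116), (85, 111), (85, 116), (85, 104), (90, 104)]
193 [(98, 115), (95, 114), (90, 112), (86, 113), (94, 117), (90, 114), (84, 110), (90, 105), (90, 101)]
197 [(84, 114), (90, 113), (85, 112), (90, 114), (94, 116), (90, 105), (85, 108), (94, 105), (96, 104)]
201 [(85, 114), (86, 115), (85, 113), (94, 113), (90, 108), (94, 106), (85, 106), (85, 106), (85, 104)]
205 [(90, 104), (85, 104), (90, 103), (90, 104), (85, 106), (81, 107), (85, 105), (86, 106), (86, 106)]
209 [(94, 106), (83, 107), (90, 103), (95, 103), (84, 105), (94, 107), (90, 107), (90, 107), (30, 154)]
213 [(90, 104), (90, 130), (94, 131), (96, 103), (90, 104), (95, 106), (94, 109), (45, 145), (75, 112)]
217 [(90, 1
[... 801 characters left out ...]
111), (84, 105), (84, 104), (85, 104), (86, 106), (90, 105), (90, 89)]
244 [(30, 112), (25, 118), (20, 124), (21, 150), (45, 128), (70, 120), (45, 127), (21, 151), (80, 81)]
248 [(60, 94), (30, 112), (25, 120), (20, 121), (20, 121), (25, 120), (25, 119), (20, 117), (80, 82)]
252 [(23, 127), (30, 114), (83, 88), (30, 112), (24, 118), (25, 119), (24, 115), (60, 99), (84, 78)]
256 [(23, 133), (26, 141), (26, 148), (21, 147), (50, 101), (40, 99), (30, 103), (20, 114), (90, 75)]
260 [(98, 134), (21, 142), (23, 149), (23, 153), (20, 156), (23, 156), (20, 119), (25, 115), (75, 90)]
[np.float64(-3.2414113824374837), np.float64(-3.055580311949998), np.float64(-1.6287002972965439)]
176 [-0.024  0.081]
```

```bash
python3 - <<'E'
from h import *
F=[];T=[]
for k in range(20):
    env.read_camera("top");o=env.get_obs();F.append(o["force"]);T.append(o["wrist_torque"])
print(np.mean(F,0),np.std(F,0)/4.4,np.mean(T,0))
a=cv2.imread("pics/topL.png");b=cv2.imread("pics/sceneL.png")
cv2.imwrite("pics/full2.png",np.vstack([cv2.resize(a[130:330,110:440],(495,300),interpolation=2),cv2.resize(b[130:330,230:560],(495,300),interpolation=2)]))
E
```

```text
[-0.06380697  0.1457436  -2.97114024] [0.12922091 0.09199419 0.08528989] [ 0.23565755 -0.7783656   0.0113945 ]
```

View pics/full2.png

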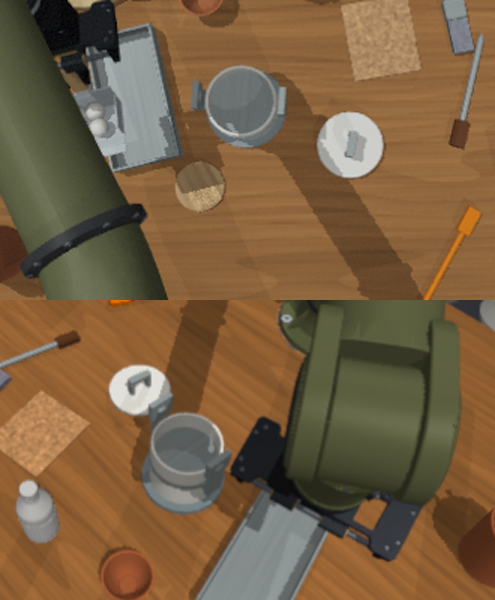

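The lifted scoop weighs 2.97 N, so it holds four balls. The lid has been knocked to tile (350,145). The first four balls are not visible, so they may be hidden behind the arm. I move to above the jar, which changes what the arm hides, and search by mask.

```bash
python3 nose.py .510 .0426 .24 175 21.7
```

```text
grasp target [0.6305 0.0321 0.2871]
t 40.15 rot [ 179.89  -21.61 -166.45] grasp [0.5247 0.2666 0.2859] F [ 0.2  1.  -2.6] w 0.0213 q [-18.  27. -13.  70.  -1. 104.  73.]
turn [-0.1176  0.0013  0.3008] shift after turn [-0.1195 -0.2433 -0.0488] shift before turn [-0.0414 -0.2717 -0.0181]
```

Emit:
{"api": "send_rows", "payload": {"xyz": [[-0.0016, -0.0104, -0.0007], [-0.0032, -0.0209, -0.0014], [-0.0032, -0.0209, -0.0014], [-0.0032, -0.0209, -0.0014], [-0.0032, -0.0209, -0.0014], [-0.0032, -0.0209, -0.0014], [-0.0032, -0.0209, -0.0014], [-0.0032, -0.0209, -0.0014], [-0.0032, -0.0209, -0.0014], [-0.0032, -0.0209, -0.0014], [-0.0032, -0.0209, -0.0014], [-0.0032, -0.0209, -0.0014], [-0.0032, -0.0209, -0.0014], [-0.0016, -0.0104, -0.0007], [0, 0, 0]], "rotation": [[0, 0, 0], [0, 0, 0], [0, 0, 0], [0, 0, 0], [0, 0, 0], [0, 0, 0], [0, 0, 0], [0, 0, 0], [-0.0196, 0, 0.0501], [-0.0196, 0, 0.0501], [-0.0196, 0, 0.0501], [-0.0196, 0, 0.0501], [-0.0196, 0, 0.0501], [-0.0196, 0, 0.0501], [0, 0, 0]], "jaw": [0, 0, 0, 0, 0, 0, 0, 0, 0, 0, 0, 0, 0, 0, 0]}}

```text
time_s: 41.65
tool_pos: [0.6777, 0.0187, 0.439]
tool_rot: [-179.9, -21.6, 174.6]
force: [0.3, -0.6, -3.4]
grip_width: 0.0214
grasp_force: 55.0
```

```bash
cat > find.py <<'E'
from m import *
for n in("top","scene"):
    c=cam(n);i=c["image"];cv2.imwrite(f"pics/{n}_now.png",i);z=cv2.imread(f"pics/{n}0.png")
    d=cv2.absdiff(i,z).max(2);H,s,V=hsv(c)
    m=((d>20)&(s<60)&(V>75)&(H<75)).astype(np.uint8)
    k,l,st,ce=cv2.connectedComponentsWithStats(m)
    print(n,[(st[j].tolist(),onplane(c,[ce[j]],.014)[0,:2].round(3).tolist()) for j in range(1,k) if 12<st[j,4]<1500])
E
python3 find.py;python3 nose.py .510 .0426 .24 175 21.7
```

```text
top [([42, 0, 20, 5, 77], [1.136, 0.738]), ([128, 87, 28, 24, 199], [0.802, 0.429]), ([321, 205, 32, 44, 606], [0.429, -0.119]), ([344, 212, 22, 26, 313], [0.434, -0.183]), ([263, 255, 5, 14, 24], [0.343, 0.067]), ([0, 277, 44, 60, 1070], [0.2, 0.774]), ([259, 309, 5, 10, 19], [0.199, 0.078]), ([0, 375, 13, 25, 260], [-0.02, 0.809])]
scene [([504, 0, 67, 33, 1477], [-0.914, -0.232]), ([625, 0, 15, 5, 58], [-1.373, 0.039]), ([495, 51, 26, 30, 340], [-0.508, -0.108]), ([443, 66, 8, 16, 56], [-0.287, -0.229]), ([452, 163, 9, 7, 22], [0.068, 0.071]), ([311, 174, 16, 9, 68], [0.413, -0.19]), ([320, 175, 50, 34, 194], [0.389, -0.124]), ([329, 192, 22, 20, 176], [0.425, -0.081])]
grasp target [0.6305 0.0321 0.2871]
t 41.75 rot [179.94 -21.64 175.02] grasp [0.6173 0.0278 0.2871] F [-0.6  1.1 -2.8] w 0.0215 q [ -1.  30.  -4.  65.  -2. 107.  80.]
turn [0.0009 0.0011 0.0004] shift after turn [-0.0121  0.0056 -0.0047] shift before turn [-0.0121  0.0056 -0.0047]
```

```bash
python3 - <<'E'
from m import *
T=cam("top");S=cam("scene")
print(tri(T,(260.6,193.7),S,(372.2,226.7)))
# jar interior maps at start (brightness), 1px grids
for n,c in(("top",T),("scene",S)):
    z=cv2.imread(f"pics/{n}0.png");g=cv2.cvtColor(z,cv2.COLOR_BGR2HSV)
    P=proj(c,[[.505,.043,.10]])[0].round().astype(int);print(n,P)
    for y in range(P[1]-20,P[1]+22,2): print(y,"".join("%4d"%v for v in g[y,P[0]-24:P[0]+26:2,2]))
E
```

```text
(array([0.5003, 0.0753, 0.1483]), np.float64(0.031230815572987482))
top [270 198]
178  129 130 130 128 129 167 186 139 110 111 108 105 107 105 109 106 104 124 173 169 116 121 123 128 131
180  125 127 128 128 175 163 110 112 104 104 104 106 106 105 107 106 105 104 100 152 179 126 120 130 135
182  129 128 128 175 156 108 107 107 108 106 105 107 107 140 150 148 147 145 147 131 144 167 128 112 137
184  124 123 155 172 107 108 106 106 106 104 118 144 148 151 150 146 147 145 147 144 130 160 154 136 114
186  129 132 187 111 106 104 105 107 108 104 142 149 148 151 150 146 147 147 147 143 139 129 179  98 122
188  132 140 165 106 106 106 105 107 121 149 147 150 147 150 150 146 148 146 147 139 138 138 158 150  94
190   92 143 105 103 104 103 106 107 150 148 147 150 148 150 150 144 146 146 143 139 139 138 136 175  96
192   73 141 102 103 106 103 105 125 149 147 147 148 148 149 150 144 146 147 141 139 139 137 137 178 102
194   83 140 102 105 106 103 104 132 149 148 147 148 147 150 148 144 149 144 139 138 140 138 139 172 122
196   93 137 102 104 106 104 106 107 124 148 147 149 147 151 148 145 145 
[... 2707 characters left out ...]
47 148 146 144 144 146 145 144 144 128 102  89  90 105 140 145 141 113
239   89 110 114 123 179 196 154 149 146 144 146 146 144 143 144 128 100 101  98 104 141 145 136 112 108
241   90  90 115 121 128 170 207 175 148 147 145 143 144 144 138 102 100 101 100  85 114 129  99 121 122
243   86  89 110 122 127 131 146 196 208 175 158 149 146 147 146 114 123 139 131  87  82  93 104 121  95
245   92 105  91 122 128 132 135 139 148 176 200 205 207 198 209 206 204 182 111  81  85  93  92  94  93
247   98 108 106  94 124 132 136 139 142 144 146 150 153 157 155 153 150 141 105  80  86  92  93  93  93
249  118 108 117 109  95 116 134 139 143 145 146 147 148 149 149 149 148 139 109  88  88  92  93  92  97
```

```bash
python3 - <<'E'
from m import *
T=cam("top");S=cam("scene")
top=[];sc=[]
zt=cv2.cvtColor(cv2.imread("pics/top0.png"),cv2.COLOR_BGR2GRAY).astype(float);zs=cv2.cvtColor(cv2.imread("pics/scene0.png"),cv2.COLOR_BGR2GRAY).astype(float)
# faint shading edge: top points (x where 147->139) by reading the grid; scene points likewise
tp=[(286,187),(282,191),(280,194),(278,197),(274,200),(266,202)]
sp=[(335,230),(343,229.5),(350,230),(357,231.5),(361,233.5),(364,235)]
for z in(.006,.03,.05,.07,.082,.095):
    a=onplane(T,tp,z)[:,:2];b=onplane(S,sp,z)[:,:2]-[0,.0035]
    # distance of scene points to the polyline through top points
    f=np.polyfit(a[:,1],a[:,0],2);print(z,"rms mm",(1000*np.sqrt(np.mean((np.polyval(f,b[:,1])-b[:,0])**2))).round(1),a[:,1].round(3),b[:,1].round(3))
# same test with hue edge: radius of grey far edge if at plane z
H,s,V=[x for x in cv2.split(cv2.cvtColor(cv2.imread("pics/scene0.png"),cv2.COLOR_BGR2HSV))]
e=[]
for x in range(338,372,2):
    col=H[200:226,x].astype(int);k=[i for i in range(1,26) if col[i]>70 and col[i-1]<60 and s[200+i,x]<40]
    if k:e.append((x,200+k[-1]-.5))
for z in(.07,.082,.09):print(z,circ(onplane(S,e,z)))
Ht=cv2.cvtColor(cv2.imread("pics/top0.png"),cv2.COLOR_BGR2HSV)
for k in range(0,14):
    x,y=258-10+k,186-10+k; print((x,y,Ht[y,x].tolist()),end=" ")
E
```

```text
0.006 rms mm 87.3 [0.009 0.02  0.026 0.031 0.042 0.065] [-0.026 -0.012  0.002  0.019  0.031  0.04 ]
0.03 rms mm 57.2 [0.007 0.018 0.024 0.029 0.04  0.062] [-0.017 -0.003  0.011  0.027  0.039  0.048]
0.05 rms mm 34.4 [0.006 0.017 0.022 0.028 0.038 0.06 ] [-0.009  0.005  0.018  0.034  0.046  0.054]
0.07 rms mm 13.9 [0.005 0.016 0.021 0.026 0.037 0.058] [-0.     0.013  0.026  0.041  0.052  0.061]
0.082 rms mm 3.4 [0.004 0.015 0.02  0.025 0.036 0.056] [0.004 0.017 0.03  0.046 0.057 0.065]
0.095 rms mm 9.4 [0.004 0.014 0.019 0.024 0.034 0.055] [0.01  0.022 0.035 0.05  0.061 0.069]
0.07 (array([0.4974, 0.0386]), np.float64(0.053686742011825744))
0.082 (array([0.503, 0.043]), np.float64(0.0529219540527402))
0.09 (array([0.5067, 0.0459]), np.float64(0.05241209541337162))
(248, 176, [15, 145, 130]) (249, 177, [15, 153, 130]) (250, 178, [14, 147, 130]) (251, 179, [14, 150, 124]) (252, 180, [15, 147, 128]) (253, 181, [14, 19, 177]) (254, 182, [30, 5, 156]) (255, 183, [30, 10, 107]) (256, 184, [60, 7, 108]) (257, 185, [84, 12, 105]) (258, 186, [100, 15, 105]) (259, 187, [90, 14, 106]) (260, 188, [90, 17, 107]) (261, 189, [90, 11, 120])
```

The shading edge fits only at z = 0.082. So a flat opaque grey surface (radius 53 mm) lies inside the jar and hides anything below it. The first four balls left the scoop over the mouth and are nowhere else, so they are under it. I continue with the second pour.

Emit:
{"api": "send_rows", "payload": {"xyz": [[-0.006, 0.003, -0.0023], [-0.006, 0.0026, -0.0023], [0, 0, 0], [-0.0053, 0, 0.0134], [-0.0053, 0, 0.0134], [-0.0053, 0, 0.0134], [-0.0053, 0, 0.0134], [-0.0053, 0, 0.0134], [0.0127, 0, -0.0044], [0.0127, 0, -0.0044], [0.0127, 0, -0.0044], [0.0127, 0, -0.0044], [0.0127, 0, -0.0044], [0.0127, 0, -0.0044], [0.0127, 0, -0.0044], [0, 0, 0.012], [0, 0, 0.012], [0, 0, 0]], "rotation": [[0, 0, 0], [0, 0, 0], [0, 0, 0], [0, 0, 0], [0, 0, 0], [0, 0, 0], [0, 0, 0], [0, 0, 0], [0, -0.05, 0], [0, -0.05, 0], [0, -0.05, 0], [0, -0.05, 0], [0, -0.05, 0], [0, -0.05, 0], [0, -0.05, 0], [0, 0, 0], [0, 0, 0], [0, 0, 0]], "jaw": [0, 0, 0, 0, 0, 0, 0, 0, 0, 0, 0, 0, 0, 0, 0, 0, 0, 0]}}

```text
time_s: 43.75
tool_pos: [0.6104, 0.0337, 0.3886]
tool_rot: [-180.0, -2.0, 175.0]
force: [-0.1, -0.2, -3.9]
grip_width: 0.0215
grasp_force: 55.0
```

```bash
python3 nose.py .510 .0426 .138 175 0
```

```text
grasp target [0.6046 0.0343 0.2265]
t 43.75 rot [-179.95   -1.97  175.  ] grasp [0.6048 0.0341 0.2252] F [-0.1 -0.2 -3.9] w 0.0215 q [-1. 15. -5. 89.  1. 78. 79.]
turn [-0.0008 -0.0344 -0.    ] shift after turn [ 0.0058  0.0001 -0.0014] shift before turn [ 0.0059  0.0001 -0.0012]
```

Emit:
{"api": "send_rows", "payload": {"xyz": [[0.0089, 0, -0.0032], [0.0089, 0, -0.0032], [0.0089, 0, -0.0032], [0.0089, 0, -0.0032], [0.0089, 0, -0.0032], [0.0089, 0, -0.0032], [0.0089, 0, -0.0032], [0.0089, 0, -0.0032], [0.0089, 0, -0.0032], [0.0089, 0, -0.0032], [0.0089, 0, -0.0032], [0.0089, 0, -0.0032], [0.0089, 0, -0.0032], [0.0089, 0, -0.0032], [0.0089, 0, -0.0032], [0.0089, 0, -0.0032], [0.0089, 0, -0.0032], [0.0089, 0, -0.0032]], "rotation": [[0, -0.035, 0], [0, -0.035, 0], [0, -0.035, 0], [0, -0.035, 0], [0, -0.035, 0], [0, -0.035, 0], [0, -0.035, 0], [0, -0.035, 0], [0, -0.035, 0], [0, -0.035, 0], [0, -0.035, 0], [0, -0.035, 0], [0, -0.035, 0], [0, -0.035, 0], [0, -0.035, 0], [0, -0.035, 0], [0, -0.035, 0], [0, -0.035, 0]], "jaw": [0, 0, 0, 0, 0, 0, 0, 0, 0, 0, 0, 0, 0, 0, 0, 0, 0, 0]}}

```text
time_s: 45.55
tool_pos: [0.4535, 0.05, 0.4027]
tool_rot: [-179.9, 34.1, 174.9]
force: [0.2, 0.4, -1.4]
grip_width: 0.022
grasp_force: 55.0
```

Emit:
{"api": "send_rows", "payload": {"xyz": [[0, 0, 0], [0, 0, 0], [-0.004, 0, 0], [0.004, 0, 0], [0, 0, 0], [0, 0, 0]], "rotation": [[0, 0, 0], [0, 0, 0], [0, 0, 0], [0, 0, 0], [0, 0, 0], [0, 0, 0]], "jaw": [0, 0, 0, 0, 0, 0]}}

```text
time_s: 46.15
tool_pos: [0.454, 0.0502, 0.4032]
tool_rot: [-179.9, 34.2, 175.0]
force: [-0.5, 0.2, -1.3]
grip_width: 0.0216
grasp_force: 55.0
```

Emit:
{"api": "send_rows", "payload": {"xyz": [[-0.015, 0, 0.0062], [-0.015, 0, 0.0062], [-0.015, 0, 0.0062], [-0.015, 0, 0.0062], [-0.015, 0, 0.0062], [-0.015, 0, 0.0062], [-0.015, 0, 0.0062], [-0.015, 0, 0.0062], [-0.015, 0, 0.0062], [0, 0, -0.025], [0, 0, -0.025], [0, 0, -0.025], [0, 0, -0.02], [0, 0, -0.01], [0, 0, 0], [0, 0, 0], [0, 0, 0]], "rotation": [[0, 0.061, 0], [0, 0.061, 0], [0, 0.061, 0], [0, 0.061, 0], [0, 0.061, 0], [0, 0.061, 0], [0, 0.061, 0], [0, 0.061, 0], [0, 0.061, 0], [0, 0, 0], [0, 0, 0], [0, 0, 0], [0, 0, 0], [0, 0, 0], [0, 0, 0], [0, 0, 0], [0, 0, 0]], "jaw": [0, 0, 0, 0, 0, 0, 0, 0, 0, 0, 0, 0, 0, 0, 0, 0, 0]}}

```text
time_s: 47.85
tool_pos: [0.5925, 0.0381, 0.5009]
tool_rot: [-179.9, 2.6, 174.9]
force: [0.1, 0.6, -2.3]
grip_width: 0.0216
grasp_force: 55.0
```

```bash
python3 - <<'E'
from m import *
F=[]
for k in range(12): c=cam("top");F.append(env.get_obs()["force"])
print("load",np.mean(F,0))
# mat: cork vs wood: saturation/value difference from start picture unreliable; segment cork
H,s,V=hsv(c);cv2.imwrite("pics/top_m.png",c["image"]);print(H[165,345],s[165,345],V[165,345],s[140,360],V[140,360])
for nm in("top","scene"):
    c=cam(nm);H,s,V=hsv(c);p=proj(c,[[.645,-.22,.004]])[0]
    b=cv2.medianBlur(c["image"],5);g=cv2.cvtColor(b,cv2.COLOR_BGR2HSV).astype(int)
    m=comp(((g[...,1]<140)&(g[...,2]>140)&(g[...,1]>70)),p)
    m=cv2.morphologyEx(m,cv2.MORPH_OPEN,np.ones((5,5)));P=onplane(c,cont(m),.004)[:,:2]
    print(nm,m.sum(),cv2.minAreaRect((P*1000).astype(np.float32)))
E
python3 find.py; python3 balls.py
```

```text
load [ 0.0377  0.2255 -1.9802]
16 110 178 109 173
top 2396 ((637.423828125, -212.3761749267578), (153.00057983398438, 133.26239013671875), 9.179511070251465)
scene 1904 ((636.7893676757812, -208.71852111816406), (147.94790649414062, 127.69464111328125), 9.421605110168457)
top [([42, 0, 20, 5, 78], [1.136, 0.738]), ([128, 86, 20, 24, 123], [0.812, 0.443]), ([283, 177, 11, 28, 60], [0.535, -0.003]), ([321, 205, 45, 44, 993], [0.435, -0.142]), ([0, 277, 44, 60, 1073], [0.2, 0.774]), ([0, 375, 13, 25, 259], [-0.02, 0.809])]
scene [([511, 0, 59, 33, 1142], [-0.926, -0.213]), ([625, 0, 15, 4, 51], [-1.375, 0.038]), ([462, 36, 2, 13, 14], [-0.501, -0.306]), ([306, 50, 1, 16, 16], [0.038, -0.666]), ([497, 54, 24, 26, 266], [-0.507, -0.098]), ([443, 63, 13, 20, 90], [-0.3, -0.231]), ([452, 163, 9, 7, 23], [0.068, 0.071]), ([303, 176, 28, 44, 262], [0.469, -0.158]), ([330, 221, 4, 9, 22], [0.501, -0.037])]
29 [0.047 0.071]
```

The scoop is empty, the tray is clear and nothing lies on the table. The mat's centre is (0.637, -0.2105). I return the scoop.

```bash
python3 go.py .6893 -.215 .337 175
```

```text
t 48.7 rot [-179.91    2.76  174.95] grasp [0.6004 0.0373 0.3393] F [ 1.1 -0.2 -1.7] w 0.0214 q [-3.  9. -4. 84.  1. 85. 78.]
turn [-0.0015  0.0481 -0.0009] shift after turn [-0.1184 -0.2438  0.0021] shift before turn [-0.1184 -0.2437  0.0082]
```

Emit:
{"api": "send_rows", "payload": {"xyz": [[-0.0059, -0.0122, 0.0004], [-0.0118, -0.0244, 0.0008], [-0.0118, -0.0244, 0.0008], [-0.0118, -0.0244, 0.0008], [-0.0118, -0.0244, 0.0008], [-0.0118, -0.0244, 0.0008], [-0.0118, -0.0244, 0.0008], [-0.0118, -0.0244, 0.0008], [-0.0118, -0.0244, 0.0008], [-0.0118, -0.0244, 0.0008], [-0.0059, -0.0122, 0.0004], [0, 0, 0], [0, 0, 0], [0, 0, 0]], "rotation": [[0, 0, 0], [0, 0, 0], [0, 0, 0], [0, 0, 0], [0, 0, 0], [0, 0, 0], [0, 0, 0], [0, 0, 0], [0, 0, 0], [0, 0, 0], [0, 0, 0], [0, 0.0481, 0], [0, 0, 0], [0, 0, 0]], "jaw": [0, 0, 0, 0, 0, 0, 0, 0, 0, 0, 0, 0, 0, 0]}}

```text
time_s: 50.1
tool_pos: [0.6892, -0.2148, 0.5004]
tool_rot: [-179.9, 0.0, 175.0]
force: [0.5, -0.0, -1.4]
grip_width: 0.0215
grasp_force: 55.0
```

```bash
python3 go.py .6893 -.215 .0945 175; python3 find.py
```

```text
t 50.1 rot [-1.7995e+02  4.0000e-02  1.7499e+02] grasp [ 0.6893 -0.215   0.3369] F [ 0.5 -0.  -1.4] w 0.0215 q [ 12.  26.   5.  62.  -2.  92. 101.]
turn [-0.0009  0.0007 -0.0001] shift after turn [-1.000e-04 -2.000e-04  2.424e-01] shift before turn [1.000e-04 1.000e-04 2.424e-01]
top [([42, 0, 20, 6, 78], [1.136, 0.739]), ([129, 88, 27, 23, 202], [0.802, 0.43]), ([362, 103, 9, 7, 13], [0.781, -0.219]), ([321, 205, 24, 41, 504], [0.441, -0.114]), ([0, 277, 44, 60, 1071], [0.2, 0.774]), ([339, 305, 7, 10, 24], [0.207, -0.142]), ([258, 357, 12, 10, 31], [0.071, 0.071]), ([0, 375, 13, 25, 260], [-0.02, 0.809])]
scene [([132, 0, 26, 58, 74], [0.406, -1.3]), ([504, 0, 66, 33, 1460], [-0.914, -0.233]), ([625, 0, 15, 4, 51], [-1.375, 0.038]), ([193, 18, 6, 20, 21], [0.241, -1.158]), ([202, 50, 13, 52, 75], [0.388, -0.825]), ([495, 51, 25, 25, 353], [-0.504, -0.108]), ([240, 143, 21, 16, 29], [0.492, -0.42]), ([213, 157, 8, 9, 16], [0.603, -0.455]), ([452, 163, 9, 7, 21], [0.068, 0.072]), ([220, 164, 7, 12, 14], [0.607, -0.409]), ([242, 168, 13, 8, 13], [0.554, -0.353]), ([303, 174, 40, 33, 625], [0.436, -0.145])]
```

Emit:
{"api": "send_rows", "payload": {"xyz": [[0, 0, 0.015], [0, 0, 0.03], [0, 0, 0.035], [0, 0, 0.035], [0, 0, 0.035], [0, 0, 0.03], [0, 0, 0.025], [0, 0, 0.015], [0, 0, 0.01], [0, 0, 0.008], [0, 0, 0.003], [0, 0, 0], [0, 0, 0.001], [0, 0, 0]], "rotation": [[0, 0, 0], [0, 0, 0], [0, 0, 0], [0, 0, 0], [0, 0, 0], [0, 0, 0], [0, 0, 0], [0, 0, 0], [0, 0, 0], [0, 0, 0], [0, 0, 0], [0, 0, 0], [0, 0, 0], [0, 0, 0]], "jaw": [0, 0, 0, 0, 0, 0, 0, 0, 0, 0, 0, 0, 0, 0]}}

```text
time_s: 51.6
tool_pos: [0.6891, -0.2157, 0.2595]
tool_rot: [-179.9, 0.1, 174.9]
force: [-0.2, -0.4, -2.3]
grip_width: 0.022
grasp_force: 55.0
```

```bash
python3 go.py .6893 -.215 .0925 175
```

```text
t 51.6 rot [-1.7990e+02  8.0000e-02  1.7494e+02] grasp [ 0.6893 -0.216   0.096 ] F [-0.2 -0.4 -2.3] w 0.022 q [ 13.  32.   4.  81.  -2.  67. 102.]
turn [-0.0017  0.0013 -0.001 ] shift after turn [-0.0002  0.0008  0.0035] shift before turn [-0.0002  0.0008  0.0035]
```

Emit:
{"api": "send_rows", "payload": {"xyz": [[0, 0, 0.0015], [0, 0, 0.0015], [0, 0, 0]], "rotation": [[0, 0, 0], [0, 0, 0], [0, 0, 0]], "jaw": [0, 0, 0]}}

```text
time_s: 51.9
tool_pos: [0.6889, -0.2157, 0.2558]
tool_rot: [-179.9, 0.0, 174.9]
force: [0.9, 0.2, -1.8]
grip_width: 0.0217
grasp_force: 55.0
```

Emit:
{"api": "send_rows", "payload": {"xyz": [[0, 0, 0], [0, 0, 0], [0, 0, 0], [0, 0, 0], [0, 0, 0], [0, 0, 0], [0, 0, 0], [0, 0, -0.01], [0, 0, -0.025], [0, 0, -0.04], [0, 0, -0.04], [0, 0, -0.04], [0, 0, -0.03], [0, 0, -0.02], [0, 0, 0]], "rotation": [[0, 0, 0], [0, 0, 0], [0, 0, 0], [0, 0, 0], [0, 0, 0], [0, 0, 0], [0, 0, 0], [0, 0, 0], [0, 0, 0], [0, 0, 0], [0, 0, 0], [0, 0, 0], [0, 0, 0], [0, 0, 0], [0, 0, 0]], "jaw": [0.6, 1, 1, 1, 1, 1, 1, 1, 1, 1, 1, 1, 1, 1, 1]}}

```text
time_s: 53.4
tool_pos: [0.689, -0.2155, 0.4659]
tool_rot: [-179.8, 0.4, 174.9]
force: [-0.2, 0.3, 1.1]
grip_width: 0.0868
grasp_force: 0.0
```

```bash
python3 - <<'E'
from m import *
T=cam("top");S=cam("scene");cv2.imwrite("pics/topM.png",T["image"]);cv2.imwrite("pics/sceneM.png",S["image"])
print(env.get_obs()["force"],env.get_obs()["grip_width"])
a=lid(T,(343,227),.016);b=lid(S,(322,190),.016);print("lid",a,b)
# arch: steel hue in the lid disc
for c,L in((T,a),(S,b)):
    H,s,V=hsv(c);P=proj(c,[[*L[0],.016]])[0];yy,xx=np.mgrid[:400,:640]
    # arch pixels: steel hue, inside disc
    m=comp((H>60)&(s<40)&(np.hypot(xx-P[0],yy-P[1])<16),P)
    ct=cont(m);X=onplane(c,ct,.057);r=cv2.minAreaRect((X[:,:2]*1000).astype(np.float32));print("arch",m.sum(),r)
for c,w in((T,(416,218)),(S,(275,157))):
    m=grip(c,w);P=onplane(c,cont(m),.012);r=cv2.minAreaRect((P[:,:2]*1000).astype(np.float32));print("grip",m.sum(),r)
E
```

```text
[-0.3087 -0.502  -1.0625] 0.08652148857551462
lid (array([ 0.4417, -0.1234]), np.float64(0.03946824356501114)) (array([ 0.4346, -0.149 ]), np.float64(0.05615237255341147))
arch 256000 ((528.549560546875, -115.11370849609375), (1208.269775390625, 2005.0050048828125), 0.15177731215953827)
arch 102 ((442.32281494140625, -136.10581970214844), (32.77507019042969, 54.973026275634766), 81.25534057617188)
grip 119 ((449.8553466796875, -357.55242919921875), (18.467552185058594, 50.67715835571289), 73.65255737304688)
grip 119 ((454.72381591796875, -347.0669860839844), (33.262290954589844, 49.879512786865234), 74.00515747070312)
```

```bash
cat > lidm.py <<'E'
from m import *
import sys
L={}
for n,w in(("top",(343,226)),("scene",(324,191))):
    c=cam(n)
    if len(sys.argv)>1: c["image"]=cv2.imread(f"pics/{n}{sys.argv[1]}.png")
    H,s,V=hsv(c);yy,xx=np.mgrid[:400,:640]
    q=proj(c,[[.439,-.145,.016]])[0]
    m=comp((s<60)&(V>60)&(np.hypot(xx-q[0],yy-q[1])<34),q)
    ct=cont(m);X=onplane(c,ct,.016)
    o,r=circ(X)
    for _ in range(5):
        e=np.abs(np.hypot(*(X[:,:2]-o).T)-.0605);o,r=circ(X[e<max(.004,np.percentile(e,60))])
    P=proj(c,[[*o,.04]])[0]
    a=comp((H>65)&(s<40)&(np.hypot(xx-P[0],yy-P[1])<14),P)
    ca=cont(a);Y=onplane(c,ca,.055)
    print(n,"lid",m.sum(),o,r,"arch",a.sum(),cv2.minAreaRect((Y[:,:2]*1000).astype(np.float32)))
E
python3 lidm.py M; python3 - <<'E'
from m import *
T=cam("top");T["image"]=cv2.imread("pics/topM.png");H,s,V=hsv(T)
for y in range(206,248,3): print(y,"".join("%4d/%-3d"%(H[y,x],V[y,x]) for x in range(322,368,3)))
E
```

```text
top lid 571 [ 0.4342 -0.1459] 0.05810902319654712 arch 256000 ((528.819091796875, -115.22412109375), (1210.5306396484375, 2008.7569580078125), 0.15177582204341888)
scene lid 1396 [ 0.4345 -0.1436] 0.060364003884503054 arch 102 ((441.273193359375, -137.22866821289062), (32.8516960144043, 55.1015739440918), 81.25533294677734)
206   14/124  15/130  15/147  15/145  16/166  24/192  30/195  39/154  35/74   34/79   34/82   35/86   34/90   33/93   34/97   33/104
209   15/94   15/92   14/111  24/201  23/196  30/195  38/195  34/69   34/75   36/83   35/84   34/90   35/92   37/90   34/100  34/105
212   14/103  14/101  30/205  30/204  36/195  30/195  30/195  35/70   37/78   35/81   35/83   35/87   36/92   36/95   33/99   36/108
215   15/105  24/155  30/205  38/201  30/195  30/196  30/171  37/72   35/78   34/83   35/86   37/89   36/93   35/96   34/103  34/107
218   14/101  30/160  38/205  30/204  30/196  30/195  34/145  35/76   34/80   36/85   33/83   34/91   34/94   37/100  36/107  35/109
221   19/135  30/158  38/206  30/206  30/196  30/196  34/68   35/76   32/81   34/85   35/88   36/91   36/95  
[... 387 characters left out ...]
94   32/97   34/105  34/110  34/113
233   14/166  38/206  45/206  45/206  42/206  38/69   35/76   35/83   33/84   36/89   36/94   34/94   34/100  35/107  34/111  33/113
236   15/150  40/206  40/205  45/206  38/196  33/73   34/76   34/79   34/84   36/90   35/93   35/97   36/103  36/110  36/113  34/111
239   15/145  13/163  40/205  38/207  34/152  31/71   35/80   32/83   32/86   33/90   35/96   34/96   35/106  34/109  36/114  35/114
242   15/143  15/143  14/170  40/205  36/73   37/78   34/82   36/86   33/87   33/89   32/92   32/99   33/107  33/109  33/114  35/113
245   15/146  15/148  15/146  13/149  37/68   35/80   35/82   34/85   33/88   34/89   34/96   32/100  34/108  33/111  34/113  32/111
```

```bash
python3 lidm.py L; python3 - <<'E'
from m import *
for n in("top","scene"):
    c=cam(n);c["image"]=cv2.imread(f"pics/{n}L.png");H,s,V=hsv(c)
    P=proj(c,[[.436,-.145,.05]])[0].round().astype(int);print(n,P)
    for y in range(P[1]-10,P[1]+12): print(y,"".join("%4d"%(V[y,x] if H[y,x]>60 else 0) for x in range(P[0]-11,P[0]+12)))
E
```

```text
top lid 1538 [ 0.4337 -0.1481] 0.0597310586587412 arch 100 ((433.1846618652344, -147.3971405029297), (15.71906566619873, 46.38942337036133), 78.50863647460938)
scene lid 1395 [ 0.4343 -0.1431] 0.06061201243607679 arch 102 ((441.273193359375, -137.22866821289062), (32.8516960144043, 55.1015739440918), 81.25533294677734)
top [343 225]
215    0   0   0   0   0   0   0   0   0   0   0   0   0   0   0   0   0   0   0   0   0   0   0
216    0   0   0   0   0   0   0   0   0   0   0   0   0   0   0   0   0   0   0   0   0   0   0
217    0   0   0   0   0   0   0   0   0   0   0 164 171 174   0   0   0   0   0   0   0   0   0
218    0   0   0   0   0   0   0   0   0   0   0 137 162 159 156 161   0   0   0   0   0   0   0
219    0   0   0   0   0   0   0   0   0   0   0 141 160 155 155 157 161   0   0   0   0   0   0
220    0   0   0   0   0   0   0   0   0   0 139 137 159 157 157 152 153   0   0   0   0   0   0
221    0   0   0   0   0   0   0   0   0   0   0 144 160 156 155 148   0   0   0   0   0   0   0
222    0   0   0   0   0   0   0   0   0   0   0 148 157 155 158 146   0   0   0   0  
[... 2818 characters left out ...]
8 109   0   0   0   0
187    0   0   0   0   0  92 108 113   0   0   0   0   0   0   0   0   0   0   0   0   0   0   0
188    0   0   0   0   0  87  91 102   0   0   0   0   0   0   0   0   0   0   0   0   0   0   0
189    0   0   0   0   0  87  88 101   0   0   0   0   0   0   0   0   0   0   0   0   0   0   0
190    0   0   0   0   0  95  87 101   0   0   0   0   0   0   0   0   0   0   0   0   0   0   0
191    0   0   0   0   0   0  91 101   0   0   0   0   0   0   0   0   0   0   0   0   0   0   0
192    0   0   0   0   0   0   0 117   0   0   0   0   0   0   0   0   0   0   0   0   0   0   0
193    0   0   0   0   0   0   0   0   0   0   0   0   0   0   0   0   0   0   0   0   0   0   0
```

```bash
python3 go.py .434 -.1456 .20 168.5; python3 - <<'E'
from m import *
T=cam("top");S=cam("scene");print(tri(T,(344.2,225.6),S,(322.5,180.6)))
E
```

```text
t 53.85 rot [-1.7993e+02 -1.0000e-01  1.7495e+02] grasp [ 0.6885 -0.2155  0.296 ] F [-0.5 -0.1 -0.7] w 0.0869 q [ 12.  26.   5.  66.  -2.  88. 101.]
turn [-0.0013 -0.0017  0.1125] shift after turn [0.2636 0.0175 0.096 ] shift before turn [0.2598 0.0471 0.0964]
(array([ 0.4329, -0.1476,  0.0537]), np.float64(0.0014684175396225444))
```

Emit:
{"api": "send_rows", "payload": {"xyz": [[0.013, 0.0024, 0], [0.026, 0.0047, 0], [0.026, 0.0047, 0], [0.026, 0.0047, 0], [0.026, 0.0047, 0], [0.026, 0.0047, 0], [0.026, 0.0047, 0], [0.026, 0.0047, 0.02], [0.026, 0.0047, 0.02], [0.026, 0.0047, 0.02], [0.013, 0.0024, 0.02], [0, 0, 0.016], [0, 0, 0], [0, 0, 0]], "rotation": [[0, 0, 0], [0, 0, 0], [0, 0, 0], [0, 0, 0], [0, 0, 0], [0, 0, 0], [0, 0, 0], [0, 0, 0], [0, 0, 0], [0, 0, 0], [0, 0, 0], [0, 0, 0.1125], [0, 0, 0], [0, 0, 0]], "jaw": [1, 1, 0.7, 0.7, 0.7, 0.7, 0.7, 0.7, 0.7, 0.7, 0.7, 0.7, 0.7, 0.7], "newtons": 40}}

```text
time_s: 55.35
tool_pos: [0.4342, -0.1457, 0.3651]
tool_rot: [-179.9, 0.0, 168.6]
force: [-0.0, -0.2, 0.1]
grip_width: 0.0608
grasp_force: 0.0
```

```bash
python3 go.py .434 -.1456 .048 168.5; python3 - <<'E'
from m import *
for n in("top","scene"):
    c=cam(n);cv2.imwrite(f"pics/{n}N.png",c["image"])
c=cam("scene");H,s,V=hsv(c);q=proj(c,[[.434,-.144,.016]])[0];yy,xx=np.mgrid[:400,:640]
m=comp((s<60)&(V>60)&(np.hypot(xx-q[0],yy-q[1])<34),q);print(m.sum())
# scoop handle & body check from both views: steel floor centroid
T=cam("top");H,s,V=hsv(T);p=proj(T,[[.637,-.2105,.006]])[0];m=comp((s<40)&(np.hypot(xx-p[0],yy-p[1])<28),p);P=onplane(T,cont(m),.006);print("scoop",m.sum(),cv2.minAreaRect((P[:,:2]*1000).astype(np.float32)))
E
```

```text
t 55.35 rot [-1.7991e+02  3.0000e-02  1.6863e+02] grasp [ 0.4343 -0.146   0.2016] F [-0.  -0.2  0.1] w 0.0608 q [ 12.  -4.   3. 112.   0.  71.  94.]
turn [-0.0016  0.0006  0.0024] shift after turn [2.000e-04 1.000e-04 1.536e-01] shift before turn [0.0003 0.0003 0.1536]
1409
scoop 1001 ((646.8869018554688, -215.31390380859375), (84.38313293457031, 103.81607818603516), 83.9779052734375)
```

Emit:
{"api": "send_rows", "payload": {"xyz": [[0, 0, 0.015], [0, 0, 0.025], [0, 0, 0.03], [0, 0, 0.03], [0, 0, 0.025], [0, 0, 0.015], [0, 0, 0.01], [0, 0, 0.0036], [0, 0, 0], [0, 0, 0], [0, 0, 0], [0, 0, 0], [0, 0, 0], [0, 0, 0], [0, 0, 0], [0, 0, 0], [0, 0, 0], [0, 0, 0]], "rotation": [[0, 0, 0], [0, 0, 0], [0, 0, 0], [0, 0, 0], [0, 0, 0], [0, 0, 0], [0, 0, 0], [0, 0, 0], [0, 0, 0], [0, 0, 0], [0, 0, 0], [0, 0, 0], [0, 0, 0], [0, 0, 0], [0, 0, 0], [0, 0, 0], [0, 0, 0], [0, 0, 0]], "jaw": [0.7, 0.7, 0.7, 0.7, 0.7, 0.7, 0.7, 0.7, 0.7, 0.4, 0, 0, 0, 0, 0, 0, 0, 0]}}

```text
time_s: 57.35
tool_pos: [0.434, -0.146, 0.211]
tool_rot: [-179.9, 0.0, 168.5]
force: [-0.4, -1.9, 0.9]
grip_width: 0.0131
grasp_force: 40.0
```

```bash
python3 go.py .505 .0425 .30 175
```

```text
t 57.35 rot [-1.7990e+02  1.0000e-02  1.6849e+02] grasp [ 0.4339 -0.1463  0.0475] F [-0.4 -1.9  0.9] w 0.0131 q [ 12.   6.   3. 122.  -0.  52.  94.]
turn [-1.700e-03  1.000e-04 -1.136e-01] shift after turn [-0.0543  0.194  -0.2525] shift before turn [-0.032   0.1985 -0.2528]
```

Emit:
{"api": "send_rows", "payload": {"xyz": [[0, 0, -0.01], [0, 0, -0.025], [0, 0, -0.03], [0, 0, -0.03], [0, 0, -0.03], [0, 0, -0.03], [0, 0, -0.025], [0, 0, -0.015], [-0.0035, 0.022, 0], [-0.0035, 0.022, 0], [-0.0035, 0.022, 0], [-0.0035, 0.022, 0], [-0.0035, 0.022, 0], [-0.0035, 0.022, 0], [-0.0035, 0.022, 0], [-0.0035, 0.022, 0], [-0.0035, 0.022, 0], [0, 0, 0], [0, 0, 0], [0, 0, 0]], "rotation": [[0, 0, 0], [0, 0, 0], [0, 0, 0], [0, 0, 0], [0, 0, 0], [0, 0, 0], [0, 0, 0], [0, 0, 0], [0, 0, 0], [0, 0, 0], [0, 0, 0], [0, 0, 0], [0, 0, 0], [0, 0, 0], [0, 0, 0], [0, 0, 0], [0, 0, 0], [0, 0, -0.0568], [0, 0, -0.0568], [0, 0, 0]], "jaw": [0, 0, 0, 0, 0, 0, 0, 0, 0, 0, 0, 0, 0, 0, 0, 0, 0, 0, 0, 0]}}

```text
time_s: 59.35
tool_pos: [0.504, 0.0424, 0.4056]
tool_rot: [-179.9, -0.1, 175.0]
force: [0.4, 0.4, -1.6]
grip_width: 0.013
grasp_force: 40.0
```

```bash
python3 go.py .505 .043 .18 175; python3 - <<'E'
from m import *
# lid disc seen in the scene view now (disc top at grasp z - .032), and jar rim
g=np.array(env.get_obs()["tool_pos"]);zt=g[2]-.164-.0475+.016
for n in("scene","top"):
    c=cam(n);cv2.imwrite(f"pics/{n}H.png",c["image"]);H,s,V=hsv(c);q=proj(c,[[.505,.043,zt]])[0];yy,xx=np.mgrid[:400,:640]
    m=comp((s<60)&(V>60)&(H<60)&(np.hypot(xx-q[0],yy-q[1])<36),q);X=onplane(c,cont(m),zt);o,r=circ(X)
    for _ in range(8):
        e=np.abs(np.hypot(*(X[:,:2]-o).T)-r);o,r=circ(X[e<=np.percentile(e,60)])
    print(n,m.sum(),zt,o,r)
E
```

```text
t 59.35 rot [-1.7990e+02 -6.0000e-02  1.7505e+02] grasp [0.5039 0.0422 0.2421] F [ 0.4  0.4 -1.6] w 0.013 q [  1.   1.  -9. 103.   0.  76.  77.]
turn [-0.0017 -0.001   0.0008] shift after turn [-0.0009  0.0006  0.0621] shift before turn [-0.001   0.0007  0.0621]
scene 1335 0.21014317242848268 [0.5096 0.0443] 0.06102144381090088
top 232 0.21014317242848268 [0.4554 0.0051] 0.022492992185050267
```

```bash
python3 - <<'E'
from m import *
for n in("top","scene"):
    c=cam(n);img=cv2.imread(f"pics/{n}0.png");V=cv2.cvtColor(img,cv2.COLOR_BGR2HSV)[...,2].astype(np.float32)
    o=np.array([.505,.043])
    for it in range(4):
        pts=[]
        for a in np.radians(np.arange(0,360,4)):
            r=np.arange(.050,.066,.0005);X=np.c_[o[0]+r*np.cos(a),o[1]+r*np.sin(a),np.full(len(r),.12)]
            p=proj(c,X).astype(np.float32);v=cv2.remap(V,p[:,0].copy().reshape(1,-1),p[:,1].copy().reshape(1,-1),cv2.INTER_CUBIC).ravel()
            k=v.argmax()
            if 2<k<len(r)-3 and v[k]-np.median(v)>25: pts.append(X[k,:2])
        pts=np.array(pts);oc,rc=circ(pts)
        for _ in range(5):
            e=np.abs(np.hypot(*(pts-oc).T)-rc);oc,rc=circ(pts[e<=np.percentile(e,70)])
        o=oc
    print(n,len(pts),o,rc)
    # lid edge in H picture: contour points on z plane, print by azimuth sector residual about grasp centre
c=cam("scene");c["image"]=cv2.imread("pics/sceneH.png");H,s,V=hsv(c);zt=.2101;q=proj(c,[[.505,.043,zt]])[0];yy,xx=np.mgrid[:400,:640]
m=comp((s<60)&(V>60)&(H<60)&(np.hypot(xx-q[0],yy-q[1])<36),q);X=onplane(c,cont(m),zt)[:,:2]
d=X-[.504,.0422];A=np.degrees(np.arctan2(d[:,1],d[:,0]));R=np.hypot(*d.T)
for a in range(-180,180,20):
    k=(A>=a)&(A<a+20); print(a,k.sum(),(R[k].mean()*1000).round(1) if k.any() else None,end="; ")
E
```

```text
top 85 [0.5052 0.0425] 0.057065450041156
scene 79 [0.5043 0.045 ] 0.05725059655155098
-180 0 None; -160 1 6.3; -140 1 8.9; -120 25 49.3; -100 11 41.3; -80 11 42.7; -60 11 48.7; -40 11 50.8; -20 15 60.2; 0 31 65.9; 20 13 51.2; 40 11 57.8; 60 24 70.7; 80 18 61.4; 100 20 46.7; 120 7 22.0; 140 2 20.9; 160 0 None;
```

Emit:
{"api": "send_rows", "payload": {"xyz": [[-0.001, 0.0016, 0.008], [0, 0, 0.016], [0, 0, 0.018], [0, 0, 0.014], [0, 0, 0.008], [0, 0, 0.004], [0, 0, 0], [0, 0, 0]], "rotation": [[0, 0, 0], [0, 0, 0], [0, 0, 0], [0, 0, 0], [0, 0, 0], [0, 0, 0], [0, 0, 0], [0, 0, 0]], "jaw": [0, 0, 0, 0, 0, 0, 0, 0]}}

```text
time_s: 60.4
tool_pos: [0.5058, 0.0436, 0.3383]
tool_rot: [-179.9, 0.1, 175.0]
force: [0.1, -0.2, -1.8]
grip_width: 0.0131
grasp_force: 40.0
```

```bash
python3 go.py .505 .0437 .1595 175
```

```text
t 60.4 rot [-1.7993e+02  6.0000e-02  1.7500e+02] grasp [0.506  0.0434 0.1748] F [ 0.1 -0.2 -1.8] w 0.0131 q [  1.   4.  -9. 108.   1.  68.  76.]
turn [-0.0013  0.0011  0.0001] shift after turn [0.0008 0.     0.0153] shift before turn [0.0008 0.     0.0153]
```

Emit:
{"api": "send_rows", "payload": {"xyz": [[0.0008, 0, 0.002], [0, 0, 0.002], [0, 0, 0.002], [0, 0, 0], [0, 0, 0]], "rotation": [[0, 0, 0], [0, 0, 0], [0, 0, 0], [0, 0, 0], [0, 0, 0]], "jaw": [0, 0, 0, 0, 0]}}

```text
time_s: 60.9
tool_pos: [0.5047, 0.0436, 0.3316]
tool_rot: [-179.9, -0.0, 175.0]
force: [0.1, -0.3, -2.3]
grip_width: 0.0131
grasp_force: 40.0
```

Emit:
{"api": "send_rows", "payload": {"xyz": [[0, 0, 0.0015], [0, 0, 0.0015], [0, 0, 0.001], [0, 0, 0], [0, 0, 0]], "rotation": [[0, 0, 0], [0, 0, 0], [0, 0, 0], [0, 0, 0], [0, 0, 0]], "jaw": [0, 0, 0, 0, 0]}}

```text
time_s: 61.4
tool_pos: [0.5047, 0.0436, 0.3276]
tool_rot: [-179.9, -0.0, 175.0]
force: [-0.4, 0.3, -2.0]
grip_width: 0.0134
grasp_force: 40.0
```

Emit:
{"api": "send_rows", "payload": {"xyz": [[0, 0, 0.0015], [0, 0, 0.0015], [0, 0, 0.0005], [0, 0, 0], [0, 0, 0]], "rotation": [[0, 0, 0], [0, 0, 0], [0, 0, 0], [0, 0, 0], [0, 0, 0]], "jaw": [0, 0, 0, 0, 0]}}

```text
time_s: 61.9
tool_pos: [0.5047, 0.0436, 0.3242]
tool_rot: [-179.9, -0.0, 175.0]
force: [-0.7, -0.1, -1.9]
grip_width: 0.0132
grasp_force: 40.0
```

Emit:
{"api": "send_rows", "payload": {"xyz": [[0, 0, 0.0008], [0, 0, 0]], "rotation": [[0, 0, 0], [0, 0, 0]], "jaw": [0, 0]}}

```text
time_s: 62.1
tool_pos: [0.5047, 0.0436, 0.3233]
tool_rot: [-179.9, -0.0, 175.0]
force: [0.6, -0.4, -2.6]
grip_width: 0.0135
grasp_force: 40.0
```

Emit:
{"api": "send_rows", "payload": {"xyz": [[0, 0, 0.0008], [0, 0, 0], [0, 0, 0], [0, 0, 0], [0, 0, 0], [0, 0, 0], [0, 0, 0], [0, 0, -0.01], [0, 0, -0.025], [0, 0, -0.04], [0, 0, -0.04], [0, 0, -0.03]], "rotation": [[0, 0, 0], [0, 0, 0], [0, 0, 0], [0, 0, 0], [0, 0, 0], [0, 0, 0], [0, 0, 0], [0, 0, 0], [0, 0, 0], [0, 0, 0], [0, 0, 0], [0, 0, 0]], "jaw": [0, 0, 0.2, 0.45, 0.45, 0.45, 0.45, 0.45, 0.45, 0.45, 0.45, 0.45]}}

```text
time_s: 63.3
tool_pos: [0.5047, 0.0439, 0.4712]
tool_rot: [-179.9, 0.2, 175.0]
force: [1.0, -0.5, -0.1]
grip_width: 0.0391
grasp_force: 0.0
```

```bash
python3 go.py .455 -.351 .30 164.2; python3 - <<'E'
from m import *
T=cam("top");S=cam("scene")
for n,c,w in(("top",T,(416,218)),("scene",S,(275,157))):
    cv2.imwrite(f"pics/{n}R.png",c["image"]);m=grip(c,w);P=onplane(c,cont(m),.012);r=cv2.minAreaRect((P[:,:2]*1000).astype(np.float32));y,x=np.nonzero(m);print("grip",m.sum(),r,(x.mean(),y.mean()))
    H,s,V=hsv(c);q=proj(c,[[.5048,.0437,.128]])[0];yy,xx=np.mgrid[:400,:640]
    m=comp((s<60)&(V>60)&(H<60)&(np.hypot(xx-q[0],yy-q[1])<30),q);X=onplane(c,cont(m),.128);o,rr=circ(X)
    for _ in range(8):
        e=np.abs(np.hypot(*(X[:,:2]-o).T)-rr);o,rr=circ(X[e<=np.percentile(e,60)])
    print("lid on jar",n,m.sum(),o,rr)
# shaft: steel pixels near line
for n,c in(("top",T),("scene",S)):
    H,s,V=hsv(c);a,b=proj(c,[[.47,-.355,.007],[.645,-.408,.007]]);yy,xx=np.mgrid[:400,:640]
    d=(b-a)/np.linalg.norm(b-a);t=(xx-a[0])*d[0]+(yy-a[1])*d[1];w=np.abs((xx-a[0])*d[1]-(yy-a[1])*d[0])
    m=(s<85)&(w<6)&(t>2)&(t<np.linalg.norm(b-a)+8);y,x=np.nonzero(m);P=onplane(c,np.c_[x,y],.009)[:,:2]
    vx,vy,cx,cy=cv2.fitLine((P*1000).astype(np.float32),cv2.DIST_HUBER,0,.01,.01).ravel();print(n,"shaft",m.sum(),np.degrees(np.arctan2(vy,vx)),cx,cy)
E
```

```text
t 63.3 rot [-179.95    0.19  175.  ] grasp [0.5052 0.0437 0.3077] F [ 1.  -0.5 -0.1] w 0.0391 q [ 1. -0. -9. 97.  0. 83. 77.]
turn [-0.0006  0.0034  0.1886] shift after turn [-0.0597 -0.3935  0.0077] shift before turn [ 0.0151 -0.3977  0.008 ]
grip 190 ((451.8042297363281, -352.4316711425781), (29.398639678955078, 51.543914794921875), 73.71197509765625) (np.float64(415.64736842105265), np.float64(218.83684210526314))
lid on jar top 394 [0.4739 0.0201] 0.028603388323053792
grip 118 ((453.9640197753906, -346.84918212890625), (33.262290954589844, 48.29861831665039), 74.00515747070312) (np.float64(274.8474576271187), np.float64(156.10169491525423))
lid on jar scene 1771 [0.5097 0.0469] 0.06371573861269524
top shaft 276 -14.973295 557.4555 -381.47406
scene shaft 256 -12.445083 561.91833 -378.0751
```

The lid dropped in without resistance. Scene view puts it about 5 mm off in x, but the arm is near it, so I will re-check when the view is clear. Next I move to the rod and turn the gripper.

Emit:
{"api": "send_rows", "payload": {"xyz": [[0.0007, -0.0166, 0], [0.0013, -0.0331, 0], [0.0013, -0.0331, 0], [0.0013, -0.0331, 0], [0.0013, -0.0331, 0], [0.0013, -0.0331, 0], [0.0013, -0.0331, 0], [0.0013, -0.0331, 0], [0.0013, -0.0331, 0], [0.0013, -0.0331, 0], [0.0013, -0.0331, 0], [0.0013, -0.0331, 0], [0.0007, -0.0166, 0]], "rotation": [[0, 0, 0], [0, 0, 0], [0, 0, 0], [0, 0, 0], [0, 0, 0], [0, 0, 0], [0, 0, 0], [0, 0, 0], [0, 0, 0], [0, 0, 0], [0, 0, 0], [0, 0, 0], [0, 0, 0]], "jaw": [0.45, 0.45, 0.7, 0.7, 0.7, 0.7, 0.7, 0.7, 0.7, 0.7, 0.7, 0.7, 0.7]}}

```text
time_s: 64.7
tool_pos: [0.453, -0.3537, 0.4676]
tool_rot: [-179.9, -0.1, 174.8]
force: [0.0, 0.6, -1.1]
grip_width: 0.0609
grasp_force: 0.0
```

Emit:
{"api": "send_rows", "payload": {"xyz": [[0, 0, 0], [0, 0, 0], [0, 0, 0], [0, 0, 0], [0, 0, 0], [0, 0, 0], [0, 0, 0], [0, 0, 0], [0, 0, 0], [0, 0, 0], [0, 0, 0], [0, 0, 0]], "rotation": [[0, 0, 0.1385], [0, 0, 0.1385], [0, 0, 0.1385], [0, 0, 0.1385], [0, 0, 0.1385], [0, 0, 0.1385], [0, 0, 0.1385], [0, 0, 0.1385], [0, 0, 0.1385], [0, 0, 0.1385], [0, 0, 0.1385], [0, 0, 0.1385]], "jaw": [0.7, 0.7, 0.7, 0.7, 0.7, 0.7, 0.7, 0.7, 0.7, 0.7, 0.7, 0.7]}}

```text
time_s: 65.9
tool_pos: [0.4544, -0.3505, 0.4677]
tool_rot: [-180.0, 0.1, 79.5]
force: [0.6, -0.1, -0.2]
grip_width: 0.0611
grasp_force: 0.0
```

Emit:
{"api": "send_rows", "payload": {"xyz": [[0, 0, 0], [0, 0, 0], [0, 0, 0], [0, 0, 0], [0, 0, 0], [0, 0, 0], [0, 0, 0], [0, 0, 0], [0, 0, 0], [0, 0, 0], [0, 0, 0], [0, 0, 0]], "rotation": [[0, 0, 0.1385], [0, 0, 0.1385], [0, 0, 0.1385], [0, 0, 0.1385], [0, 0, 0.1385], [0, 0, 0.1385], [0, 0, 0.1385], [0, 0, 0.1385], [0, 0, 0.1385], [0, 0, 0.1385], [0, 0, 0.1385], [0, 0, 0.1385]], "jaw": [0.7, 0.7, 0.7, 0.7, 0.7, 0.7, 0.7, 0.7, 0.7, 0.7, 0.7, 0.7]}}

```text
time_s: 67.1
tool_pos: [0.4544, -0.3505, 0.4677]
tool_rot: [179.9, 0.0, -15.8]
force: [0.4, -0.3, 0.1]
grip_width: 0.0608
grasp_force: 0.0
```

```bash
python3 go.py .453 -.3497 .0205 -15.5; python3 - <<'E'
from m import *
T=cam("top");S=cam("scene");print(tri(T,(415.65,218.84),S,(274.85,156.1)))
for n,c in(("top",T),("scene",S)):
    cv2.imwrite(f"pics/{n}J.png",c["image"]);H,s,V=hsv(c)
    img=V.astype(np.float32);lab=(s<60).astype(np.float32)
    # lid outer edge: along rays at z=.128 radius .0605: white-hue -> not
    o=np.array([.5048,.0437]);w=((s<45)&(H<55)).astype(np.float32)
    pts=[]
    for a in np.radians(np.arange(0,360,4)):
        r=np.arange(.045,.075,.0005);X=np.c_[o[0]+r*np.cos(a),o[1]+r*np.sin(a),np.full(len(r),.128)]
        p=proj(c,X).astype(np.float32);v=cv2.remap(w,p[:,0].copy().reshape(1,-1),p[:,1].copy().reshape(1,-1),1).ravel()
        k=np.nonzero((v[:-1]>=.5)&(v[1:]<.5))[0]
        if len(k): pts.append(X[k[0],:2])
    pts=np.array(pts);oc,rc=circ(pts)
    for _ in range(10):
        e=np.abs(np.hypot(*(pts-oc).T)-.0605);k=e<=np.percentile(e,55);oc,rc=circ(pts[k])
    print(n,"lid",len(pts),k.sum(),oc,rc)
E
python3 find.py
```

```text
t 67.1 rot [ 1.7994e+02  4.0000e-02 -1.5770e+01] grasp [ 0.4542 -0.3506  0.3042] F [ 0.4 -0.3  0.1] w 0.0608 q [ 12.   8.  25.  90.  -3.  83. -68.]
turn [ 0.0011  0.0007 -0.0047] shift after turn [-0.0015 -0.0004  0.2837] shift before turn [-0.0013 -0.0007  0.2837]
(array([ 0.4509, -0.3532,  0.0047]), np.float64(0.0025621955564642963))
top lid 89 49 [0.5045 0.0421] 0.06054730584471809
scene lid 73 40 [0.5059 0.0453] 0.060835084143481016
top [([42, 0, 20, 5, 75], [1.136, 0.738]), ([130, 88, 19, 22, 124], [0.809, 0.439]), ([351, 128, 31, 16, 61], [0.691, -0.218]), ([349, 149, 2, 19, 21], [0.624, -0.17]), ([0, 277, 44, 60, 1072], [0.2, 0.774]), ([528, 277, 10, 17, 20], [0.261, -0.684]), ([497, 307, 24, 40, 48], [0.147, -0.606]), ([258, 357, 12, 10, 33], [0.072, 0.072]), ([0, 375, 13, 25, 260], [-0.02, 0.809])]
scene [([512, 0, 58, 33, 1175], [-0.925, -0.216]), ([625, 0, 15, 4, 51], [-1.375, 0.038]), ([459, 34, 4, 20, 21], [-0.486, -0.306]), ([275, 53, 13, 8, 21], [0.107, -0.737]), ([499, 55, 21, 21, 258], [-0.503, -0.096]), ([445, 65, 6, 9, 14], [-0.309, -0.241]), ([274, 68, 15, 14, 23], [0.178, -0.637]), ([238, 79, 7, 18, 52], [0.334, -0.697]), ([453, 163, 8, 7, 19], [0.065, 0.073]), ([239, 201, 14, 7, 18], [0.632, -0.258]), ([256, 201, 19, 21, 35], [0.601, -0.201]), ([330, 203, 50, 44, 1446], [0.454, 0.004]), ([235, 221, 35, 14, 43], [0.668, -0.185])]
```

The lid is centred within about 1.5 mm in both views, and no stray balls are seen. I grasp the rod.

Emit:
{"api": "send_rows", "payload": {"xyz": [[-0.0013, 0, 0.02], [0, 0, 0.035], [0, 0, 0.04], [0, 0, 0.04], [0, 0, 0.04], [0, 0, 0.035], [0, 0, 0.03], [0, 0, 0.02], [0, 0, 0.012], [0, 0, 0.008], [0, 0, 0.003], [0, 0, 0], [0, 0, 0]], "rotation": [[0, 0, -0.0047], [0, 0, 0], [0, 0, 0], [0, 0, 0], [0, 0, 0], [0, 0, 0], [0, 0, 0], [0, 0, 0], [0, 0, 0], [0, 0, 0], [0, 0, 0], [0, 0, 0], [0, 0, 0]], "jaw": [0.7, 0.7, 0.7, 0.7, 0.7, 0.7, 0.7, 0.7, 0.7, 0.7, 0.7, 0.7, 0.7]}}

```text
time_s: 68.6
tool_pos: [0.4536, -0.351, 0.1862]
tool_rot: [179.9, -0.1, -15.2]
force: [-0.1, 0.2, -0.5]
grip_width: 0.0607
grasp_force: 0.0
```

```bash
python3 go.py .453 -.351 .0205 -15.5
```

```text
t 68.6 rot [ 1.7989e+02 -1.2000e-01 -1.5160e+01] grasp [ 0.4539 -0.3514  0.0227] F [-0.1  0.2 -0.5] w 0.0607 q [ 15.  22.  23. 108. -11.  52. -62.]
turn [ 0.0019 -0.002   0.006 ] shift after turn [-0.0006  0.0002  0.0022] shift before turn [-0.0006  0.0002  0.0022]
```

Emit:
{"api": "send_rows", "payload": {"xyz": [[0, 0, 0.002], [0, 0, 0], [0, 0, 0], [0, 0, 0], [0, 0, 0], [0, 0, 0], [0, 0, 0], [0, 0, 0], [0, 0, 0], [0, 0, 0], [0, 0, 0], [0, 0, 0]], "rotation": [[0.0019, -0.002, 0.006], [0, 0, 0], [0, 0, 0], [0, 0, 0], [0, 0, 0], [0, 0, 0], [0, 0, 0], [0, 0, 0], [0, 0, 0], [0, 0, 0], [0, 0, 0], [0, 0, 0]], "jaw": [0.7, 0.7, 0.4, 0, 0, 0, 0, 0, 0, 0, 0, 0], "newtons": 50}}

```text
time_s: 69.8
tool_pos: [0.4531, -0.3507, 0.1832]
tool_rot: [-180.0, 0.1, -15.5]
force: [-0.7, -1.1, 0.7]
grip_width: 0.0254
grasp_force: 49.9
```

```bash
python3 go.py .48 -.237 .20 85
```

```text
t 69.8 rot [-1.7998e+02  1.0000e-01 -1.5520e+01] grasp [ 0.4529 -0.3506  0.0197] F [-0.7 -1.1  0.7] w 0.0254 q [ 16.  22.  23. 108. -11.  52. -62.]
turn [-1.8000e-03  1.0000e-03 -1.7545e+00] shift after turn [ 0.1157  0.0168 -0.1803] shift before turn [-0.0049 -0.1168 -0.1803]
```

Emit:
{"api": "send_rows", "payload": {"xyz": [[0, 0, -0.01], [0, 0, -0.025], [0, 0, -0.035], [0, 0, -0.035], [0, 0, -0.035], [0, 0, -0.03], [0, 0, -0.02], [0, 0, -0.01], [0, 0, 0]], "rotation": [[0, 0, 0], [0, 0, 0], [0, 0, 0], [0, 0, 0], [0, 0, 0], [0, 0, 0], [0, 0, 0], [0, 0, 0], [0, 0, 0]], "jaw": [0, 0, 0, 0, 0, 0, 0, 0, 0]}}

```text
time_s: 70.7
tool_pos: [0.4536, -0.351, 0.3847]
tool_rot: [-180.0, -0.1, -15.5]
force: [1.4, 0.0, -1.6]
grip_width: 0.0255
grasp_force: 49.9
```

Emit:
{"api": "send_rows", "payload": {"xyz": [[0, 0, 0], [0, 0, 0], [0, 0, 0], [0, 0, 0], [0, 0, 0], [0, 0, 0], [0, 0, 0], [0, 0, 0], [0, 0, 0], [0, 0, 0], [0, 0, 0], [0, 0, 0], [0, 0, 0], [0, 0, 0], [0, 0, 0]], "rotation": [[0, 0, -0.06], [0, 0, -0.125], [0, 0, -0.125], [0, 0, -0.125], [0, 0, -0.125], [0, 0, -0.125], [0, 0, -0.125], [0, 0, -0.125], [0, 0, -0.125], [0, 0, -0.125], [0, 0, -0.125], [0, 0, -0.125], [0, 0, -0.125], [0, 0, -0.125], [0, 0, -0.07]], "jaw": [0, 0, 0, 0, 0, 0, 0, 0, 0, 0, 0, 0, 0, 0, 0]}}

```text
time_s: 72.2
tool_pos: [0.4532, -0.3505, 0.3811]
tool_rot: [-179.7, -0.1, 85.3]
force: [0.3, 0.3, -1.4]
grip_width: 0.0254
grasp_force: 49.9
```

```bash
python3 go.py .4789 -.2351 .22 84.7; python3 go.py .4789 -.2351 .1557 84.7
```

```text
t 72.2 rot [-1.7973e+02 -1.2000e-01  8.5270e+01] grasp [ 0.4524 -0.3501  0.2176] F [ 0.3  0.3 -1.4] w 0.0254 q [20. 10. 17. 97. -3. 74. 33.]
turn [-0.0047 -0.0021  0.01  ] shift after turn [ 0.1173  0.015  -0.0024] shift before turn [ 0.1171  0.0161 -0.0022]
t 72.2 rot [-1.7973e+02 -1.2000e-01  8.5270e+01] grasp [ 0.4524 -0.3501  0.2176] F [ 0.3  0.3 -1.4] w 0.0254 q [20. 10. 17. 97. -3. 74. 33.]
turn [-0.0047 -0.0021  0.01  ] shift after turn [0.1173 0.015  0.0619] shift before turn [0.117  0.0164 0.0621]
```

Emit:
{"api": "send_rows", "payload": {"xyz": [[0, 0.0164, 0.01], [0, 0, 0.02], [0, 0, 0.02], [0.005, 0, 0.012], [0.015, 0, 0], [0.02, 0, 0], [0.02, 0, 0], [0.02, 0, 0], [0.02, 0, 0], [0.012, 0, 0], [0.005, 0, 0], [0, 0, 0], [0, 0, 0]], "rotation": [[-0.0047, -0.0021, 0.01], [0, 0, 0], [0, 0, 0], [0, 0, 0], [0, 0, 0], [0, 0, 0], [0, 0, 0], [0, 0, 0], [0, 0, 0], [0, 0, 0], [0, 0, 0], [0, 0, 0], [0, 0, 0]], "jaw": [0, 0, 0, 0, 0, 0, 0, 0, 0, 0, 0, 0, 0]}}

```text
time_s: 73.5
tool_pos: [0.4811, -0.2366, 0.3212]
tool_rot: [179.8, 0.1, 84.4]
force: [-0.3, 0.1, -1.4]
grip_width: 0.0255
grasp_force: 49.9
```

```bash
python3 go.py .4789 -.2351 .1557 84.7; python3 - <<'E'
from m import *
# where shaft is seen in both views near the tip: expected line projections vs steel pixels
o=env.get_obs()
for n in("top","scene"):
    c=cam(n);cv2.imwrite(f"pics/{n}K.png",c["image"]);H,s,V=hsv(c);yy,xx=np.mgrid[:400,:640]
    u=np.array([np.cos(np.radians(84.7)),np.sin(np.radians(84.7)),0])
    g=np.array([.4789,-.2351,.143])
    a,b=proj(c,[g+u*.035,g+u*.19]);d=(b-a)/np.linalg.norm(b-a);L=np.linalg.norm(b-a)
    t=(xx-a[0])*d[0]+(yy-a[1])*d[1];w=(xx-a[0])*d[1]-(yy-a[1])*d[0]
    for t0 in np.arange(4,L+8,6):
        k=(np.abs(t-t0)<3)&(np.abs(w)<9)&(s<80);print(n,round(t0/L,2),k.sum(),(w[k].mean().round(2),w[k].min().round(1),w[k].max().round(1)) if k.any() else "")
    print("mm/px",155/L)
E
```

```text
t 73.5 rot [1.7981e+02 1.2000e-01 8.4410e+01] grasp [ 0.4816 -0.237   0.1577] F [-0.3  0.1 -1.4] w 0.0255 q [ 12.   8.  12. 106.  -2.  66.  19.]
turn [ 0.0034  0.0021 -0.005 ] shift after turn [ 0.0013 -0.0023  0.002 ] shift before turn [ 0.0013 -0.0024  0.002 ]
top 0.06 29 (np.float64(-2.24), np.float64(-4.5), np.float64(0.3))
top 0.16 30 (np.float64(-2.0), np.float64(-4.2), np.float64(0.2))
top 0.25 29 (np.float64(-2.43), np.float64(-4.6), np.float64(-0.3))
top 0.35 29 (np.float64(-2.1), np.float64(-4.2), np.float64(0.1))
top 0.44 30 (np.float64(-2.53), np.float64(-4.7), np.float64(-0.3))
top 0.54 30 (np.float64(-2.38), np.float64(-4.9), np.float64(-0.0))
top 0.63 30 (np.float64(-2.56), np.float64(-4.8), np.float64(-0.4))
top 0.73 30 (np.float64(-2.57), np.float64(-5.0), np.float64(-0.1))
top 0.82 30 (np.float64(-2.58), np.float64(-4.8), np.float64(-0.4))
top 0.92 34 (np.float64(-2.59), np.float64(-5.2), np.float64(0.0))
top 1.01 13 (np.float64(-2.48), np.float64(-3.8), np.float64(-0.7))
top 1.11 96 (np.float64(0.43), np.float64(-9.0), np.float64(9.0))
mm/px 2.456156560749343
scene 0.08 27 (np.float64(-0.93), np.float64(-2.8), np.float64(0.8))
scene 0.19 24 (np.float64(-0.87), np.float64(-2.7), np.float64(0.9))
scene 0.31 28 (np.float64(-0.89), np.float64(-3.2), np.float64(1.0))
scene 0.43 28 (np.float64(-1.02), np.float64(-3.2), np.float64(1.1))
scene 0.55 28 (np.float64(-1.23), np.float64(-3.1), np.float64(1.2))
scene 0.66 26 (np.float64(-1.36), np.float64(-3.6), np.float64(0.6))
scene 0.78 32 (np.float64(-1.43), np.float64(-3.6), np.float64(0.7))
scene 0.9 26 (np.float64(-1.49), np.float64(-3.5), np.float64(0.8))
scene 1.01 42 (np.float64(-0.56), np.float64(-6.1), np.float64(8.7))
scene 1.13 105 (np.float64(-0.1), np.float64(-8.9), np.float64(8.8))
mm/px 3.0209014683680797
```

```bash
cat > rodline.py <<'E'
from m import *
from scipy.optimize import least_squares
o=env.get_obs();g=np.array(o["tool_pos"])-[0,0,.164]
def meas(g):
    N=[];C=[]
    for n in("top","scene"):
        c=cam(n);H,s,V=hsv(c);yy,xx=np.mgrid[:400,:640]
        u=np.array([np.cos(np.radians(84.7)),np.sin(np.radians(84.7)),0]);p0=np.array([g[0],g[1],g[2]-.0127])
        a,b=proj(c,[p0+u*.04,p0+u*.175]);d=(b-a)/np.linalg.norm(b-a);L=np.linalg.norm(b-a)
        t=(xx-a[0])*d[0]+(yy-a[1])*d[1];w=(xx-a[0])*d[1]-(yy-a[1])*d[0]
        k=(t>0)&(t<L)&(np.abs(w)<8)&(s<80);P=np.c_[xx[k],yy[k]].astype(np.float32)
        vx,vy,cx,cy=cv2.fitLine(P,cv2.DIST_HUBER,0,.01,.01).ravel()
        q=[(cx-vx*L*.35,cy-vy*L*.35),(cx+vx*L*.35,cy+vy*L*.35)]
        oc,r=rays(c,q);nn=np.cross(r[0],r[1]);nn/=np.linalg.norm(nn);N.append(nn);C.append(oc)
    for y in(-.19,-.12,-.05):   # points of the line at world y
        A=np.array([[n[0],n[2]] for n in N]);bb=np.array([n@C_-n[1]*y for n,C_ in zip(N,C)])
        print("rod at y",y,"x,z",np.linalg.solve(A,bb).round(4))
meas(g); print("grasp",g.round(4),"yaw",o["tool_rot"][2])
E
python3 rodline.py
```

```text
rod at y -0.19 x,z [0.4878 0.1485]
rod at y -0.12 x,z [0.4949 0.1476]
rod at y -0.05 x,z [0.5021 0.1466]
grasp [ 0.481  -0.2369  0.157 ] yaw 84.36528455834302
```

Emit:
{"api": "send_rows", "payload": {"xyz": [[0, -0.0045, 0.0022], [0, 0, 0], [0, 0, 0]], "rotation": [[0.002, 0.001, -0.005], [0, 0, 0], [0, 0, 0]], "jaw": [0, 0, 0]}}

```text
time_s: 74.0
tool_pos: [0.4766, -0.2356, 0.3186]
tool_rot: [180.0, 0.0, 84.7]
force: [-0.3, -0.2, -1.0]
grip_width: 0.0257
grasp_force: 49.9
```

```bash
python3 rodline.py; python3 - <<'E'
from m import *
# eyelet of the near bracket in the scene view & bracket top-face centre by steel mask, top view
c=cam("scene");H,s,V=hsv(c)
for y in range(190,214): print(y,"".join("%4d"%(V[y,x] if s[y,x]<60 else -s[y,x]) for x in range(325,352)))
u=proj(c,[[.4983,-.0263,.143]]);print(u)
E
```

```text
rod at y -0.19 x,z [0.4821 0.1458]
rod at y -0.12 x,z [0.4893 0.1453]
rod at y -0.05 x,z [0.4966 0.1448]
grasp [ 0.4766 -0.2356  0.1546] yaw 84.72559814109833
190  133 146 150 145 136-135-163-168-167-168-166-169-171-170-170-165-153-138-143-164-169-168-170-168-168-169-169
191  116 134 146 150 144 -68-138-164-168-168-168-168-168-168-158-125 -87 -61 -73-131-164-169-169-171-168-168-170
192  -65 117 135 147 151 143 -69-140-166-168-169-167-166-152-111 140 143 146 141 -68-138-164-169-169-168-168-168
193 -139 -62 119 136 147 150 141 -76-154-167-167-157-129 -91 142 145 148 148 144 133-100-164-169-169-169-168-168
194 -165-138 -60 119 136 147 150 140-128-159-146-112 146 144 146 148 146 141 132 116-106-164-168-167-170-169-169
195 -169-165-130 107 117 136 149 144 -68-114 -79 143 145 148 148 145 136 117 101 101-118-165-169-171-169-170-167
196 -168-170-162-122 109 118 135 149 140 143 144 146 148 146 141 133 115  99  95 102-133-165-170-169-169-169-169
197 -168-169-169-164-141 -81 122 142 142 146 148 147 144 137 117 103  97  95  95 102-134-168-171-169-169-171-171
198 -168-168-166-159-126 -78 138 146 
[... 1092 characters left out ...]

208 -166-166-167-131  85  83  89  94  95  94  97 107 135 173 203 210 216 222 223 223 223 223 223 223 223 223 223
209 -167-168-166-153 -89  83  89  94  95  98 112 147 183 204 209 214 222 223 223 223 223 223 223 223 223 223 223
210 -168-167-166-166-137 -61  87  91  93 107 151 200 207 209 210 217 223 223 223 223 223 223 223 223 223 223 223
211 -166-168-168-168-162-123  82  85  97 130 184 207 210 210 213 222 223 223 224 223 223 223 223 223 223 223 223
212 -169-168-167-165-162-123  82  89 119 167 203 209 209 210 214 222 224 223 223 223 223 223 223 223 223 223 220
213 -169-171-168-164-155-107  82 103 163 201 209 209 210 211 217 223 223 223 223 223 223 223 223 223 222 220 201
[[336.2266 200.6545]]
```

Emit:
{"api": "send_rows", "payload": {"xyz": [[0.002, 0.001, 0], [0.002, 0, 0], [0.002, 0, 0], [0.002, 0, 0], [0.002, 0, 0], [0.002, 0, 0], [0.002, 0, 0], [0, 0, 0], [0, 0, 0]], "rotation": [[0, 0, 0], [0, 0, 0], [0, 0, 0], [0, 0, 0], [0, 0, 0], [0, 0, 0], [0, 0, 0], [0, 0, 0], [0, 0, 0]], "jaw": [0, 0, 0, 0, 0, 0, 0, 0, 0]}}

```text
time_s: 75.05
tool_pos: [0.4791, -0.2216, 0.3188]
tool_rot: [179.9, 0.0, 84.8]
force: [0.2, 0.1, -1.9]
grip_width: 0.0256
grasp_force: 49.9
```

Emit:
{"api": "send_rows", "payload": {"xyz": [[0.002, 0, 0], [0.002, 0, 0], [0.002, 0, 0], [0.002, 0, 0], [0, 0, 0], [0, 0, 0]], "rotation": [[0, 0, 0], [0, 0, 0], [0, 0, 0], [0, 0, 0], [0, 0, 0], [0, 0, 0]], "jaw": [0, 0, 0, 0, 0, 0]}}

```text
time_s: 75.65
tool_pos: [0.4798, -0.2136, 0.3188]
tool_rot: [179.9, 0.0, 84.8]
force: [0.1, -0.8, -0.6]
grip_width: 0.0253
grasp_force: 49.9
```

```bash
python3 - <<'E'
from h import *
F=[];T=[]
for k in range(8): env.read_camera("top");o=env.get_obs();F.append(o["force"]);T.append(o["wrist_torque"])
print(np.mean(F,0).round(2),np.mean(T,0).round(3))
E
python3 go.py .4808 -.2152 .1557 84.7;python3 rodline.py
```

```text
[ 0.05  0.12 -1.09] [-0.115  0.078 -0.019]
t 76.05 rot [1.7994e+02 2.0000e-02 8.4740e+01] grasp [ 0.48   -0.2138  0.1552] F [-0.1 -0.4 -1.9] w 0.0251 q [ 11.   7.  11. 108.  -1.  66.  17.]
turn [0.001  0.0004 0.0007] shift after turn [-0.0014  0.0011 -0.0005] shift before turn [-0.0014  0.0011 -0.0005]
rod at y -0.19 x,z [0.4835 0.1455]
rod at y -0.12 x,z [0.4904 0.1453]
rod at y -0.05 x,z [0.4973 0.1452]
grasp [ 0.4798 -0.2137  0.1547] yaw 84.7417760707023
```

Emit:
{"api": "send_rows", "payload": {"xyz": [[0.004, 0, 0], [0.004, 0, 0], [0.004, 0, 0], [0.004, 0, 0], [0.004, 0, 0], [0.004, 0, 0], [0.004, 0, 0], [0.004, 0, 0], [0.004, 0, 0], [0.004, 0, 0], [0, 0, 0]], "rotation": [[0, 0, 0], [0, 0, 0], [0, 0, 0], [0, 0, 0], [0, 0, 0], [0, 0, 0], [0, 0, 0], [0, 0, 0], [0, 0, 0], [0, 0, 0], [0, 0, 0]], "jaw": [0, 0, 0, 0, 0, 0, 0, 0, 0, 0, 0]}}

```text
time_s: 77.25
tool_pos: [0.4836, -0.1731, 0.3187]
tool_rot: [179.9, 0.0, 84.8]
force: [0.4, -0.3, -0.1]
grip_width: 0.0251
grasp_force: 49.9
```

Emit:
{"api": "send_rows", "payload": {"xyz": [[0.004, 0, 0], [0.004, 0, 0], [0.004, 0, 0], [0.004, 0, 0], [0.004, 0, 0], [0.004, 0, 0], [0.004, 0, 0], [0.004, 0, 0], [0.004, 0, 0], [0.004, 0, 0], [0.004, 0, 0], [0.004, 0, 0], [0.004, 0, 0], [0, 0, 0]], "rotation": [[0, 0, 0], [0, 0, 0], [0, 0, 0], [0, 0, 0], [0, 0, 0], [0, 0, 0], [0, 0, 0], [0, 0, 0], [0, 0, 0], [0, 0, 0], [0, 0, 0], [0, 0, 0], [0, 0, 0], [0, 0, 0]], "jaw": [0, 0, 0, 0, 0, 0, 0, 0, 0, 0, 0, 0, 0, 0]}}

```text
time_s: 78.65
tool_pos: [0.4883, -0.1213, 0.3187]
tool_rot: [179.9, 0.0, 84.8]
force: [-1.0, 0.5, -1.0]
grip_width: 0.025
grasp_force: 49.9
```

```bash
python3 go.py .4922 -.0915 .1557 84.7; python3 lidm.py >/dev/null; python3 - <<'E'
from m import *
F=[]
for k in range(6): c=cam("top");F.append(env.get_obs()["force"])
print(np.mean(F,0).round(2))
E
```

```text
t 78.65 rot [1.7994e+02 1.0000e-02 8.4810e+01] grasp [ 0.4885 -0.1213  0.1552] F [-1.   0.5 -1. ] w 0.025 q [  5.   4.   6. 110.  -0.  66.   6.]
turn [0.001  0.0001 0.0019] shift after turn [ 0.03    0.0011 -0.0005] shift before turn [ 0.03    0.0011 -0.0005]
[-0.16 -0.01 -1.27]
```

Emit:
{"api": "send_rows", "payload": {"xyz": [[0.003, 0, 0], [0.003, 0, 0], [0.003, 0, 0], [0.003, 0, 0], [0.003, 0, 0], [0.003, 0, 0], [0.003, 0, 0], [0.003, 0, 0], [0.003, 0, 0], [0.003, 0, 0], [0, 0, 0]], "rotation": [[0, 0, 0], [0, 0, 0], [0, 0, 0], [0, 0, 0], [0, 0, 0], [0, 0, 0], [0, 0, 0], [0, 0, 0], [0, 0, 0], [0, 0, 0], [0, 0, 0]], "jaw": [0, 0, 0, 0, 0, 0, 0, 0, 0, 0, 0]}}

```text
time_s: 80.15
tool_pos: [0.491, -0.0916, 0.3187]
tool_rot: [179.9, 0.0, 84.8]
force: [-1.0, -0.5, -0.8]
grip_width: 0.0255
grasp_force: 49.9
```

Emit:
{"api": "send_rows", "payload": {"xyz": [[0.002, 0, 0], [0.002, 0, 0], [0.002, 0, 0], [0.002, 0, 0], [0.002, 0, 0], [0.002, 0, 0], [0, 0, 0], [0, 0, 0]], "rotation": [[0, 0, 0], [0, 0, 0], [0, 0, 0], [0, 0, 0], [0, 0, 0], [0, 0, 0], [0, 0, 0], [0, 0, 0]], "jaw": [0, 0, 0, 0, 0, 0, 0, 0]}}

```text
time_s: 80.95
tool_pos: [0.4921, -0.0802, 0.3187]
tool_rot: [179.9, 0.0, 84.8]
force: [0.5, -0.3, -1.5]
grip_width: 0.0257
grasp_force: 49.9
```

```bash
python3 go.py .4956 -.0556 .1557 84.7; python3 - <<'E'
from m import *
F=[]
for k in range(6): c=cam("top");F.append(env.get_obs()["force"])
print(np.mean(F,0).round(2))
E
```

```text
t 80.95 rot [1.7994e+02 3.0000e-02 8.4750e+01] grasp [ 0.4922 -0.0803  0.1552] F [ 0.5 -0.3 -1.5] w 0.0257 q [  2.   4.   4. 111.  -0.  66.   1.]
turn [0.001  0.0005 0.0009] shift after turn [ 0.0248  0.0012 -0.0005] shift before turn [ 0.0248  0.0013 -0.0005]
[ 0.18 -0.12 -0.99]
```

Emit:
{"api": "send_rows", "payload": {"xyz": [[0.002, 0, 0], [0.002, 0, 0], [0.002, 0, 0], [0.002, 0, 0], [0.002, 0, 0], [0.002, 0, 0], [0.002, 0, 0], [0.002, 0, 0], [0.002, 0, 0], [0, 0, 0], [0, 0, 0]], "rotation": [[0, 0, 0], [0, 0, 0], [0, 0, 0], [0, 0, 0], [0, 0, 0], [0, 0, 0], [0, 0, 0], [0, 0, 0], [0, 0, 0], [0, 0, 0], [0, 0, 0]], "jaw": [0, 0, 0, 0, 0, 0, 0, 0, 0, 0, 0]}}

```text
time_s: 82.35
tool_pos: [0.4937, -0.0623, 0.3187]
tool_rot: [179.9, 0.0, 84.8]
force: [-0.5, -0.7, -0.9]
grip_width: 0.0253
grasp_force: 49.9
```

Emit:
{"api": "send_rows", "payload": {"xyz": [[0.001, 0, 0], [0.001, 0, 0], [0.001, 0, 0], [0, 0, 0]], "rotation": [[0, 0, 0], [0, 0, 0], [0, 0, 0], [0, 0, 0]], "jaw": [0, 0, 0, 0]}}

```text
time_s: 82.75
tool_pos: [0.494, -0.0591, 0.3187]
tool_rot: [179.9, 0.0, 84.8]
force: [-0.5, -1.1, -1.1]
grip_width: 0.0254
grasp_force: 49.9
```

Emit:
{"api": "send_rows", "payload": {"xyz": [[0.001, 0, 0], [0.001, 0, 0], [0, 0, 0]], "rotation": [[0, 0, 0], [0, 0, 0], [0, 0, 0]], "jaw": [0, 0, 0]}}

```text
time_s: 83.05
tool_pos: [0.4942, -0.0571, 0.3187]
tool_rot: [179.9, 0.0, 84.8]
force: [0.8, -0.0, -1.0]
grip_width: 0.0253
grasp_force: 49.9
```

Emit:
{"api": "send_rows", "payload": {"xyz": [[0.001, 0, 0], [0.001, 0, 0], [0, 0, 0]], "rotation": [[0, 0, 0], [0, 0, 0], [0, 0, 0]], "jaw": [0, 0, 0]}}

```text
time_s: 83.35
tool_pos: [0.4943, -0.0559, 0.3187]
tool_rot: [179.9, 0.1, 84.7]
force: [0.2, -2.3, -0.1]
grip_width: 0.0254
grasp_force: 49.9
```

Emit:
{"api": "send_rows", "payload": {"xyz": [[0.001, 0, 0], [0.001, 0, 0], [0, 0, 0]], "rotation": [[0, 0, 0], [0, 0, 0], [0, 0, 0]], "jaw": [0, 0, 0]}}

```text
time_s: 83.65
tool_pos: [0.4944, -0.0554, 0.3188]
tool_rot: [179.9, 0.2, 84.7]
force: [0.3, -7.1, 0.1]
grip_width: 0.0253
grasp_force: 49.9
```

The grip meets the bracket at 7 N. I relax, release and retreat.

Emit:
{"api": "send_rows", "payload": {"xyz": [[-0.0015, 0, 0], [0, 0, 0], [0, 0, 0], [0, 0, 0], [0, 0, 0], [0, 0, 0], [0, 0, 0], [0, 0, -0.01], [0, 0, -0.025], [0, 0, -0.04], [0, 0, -0.04], [0, 0, -0.02], [-0.03, 0, 0], [-0.04, 0, 0], [-0.04, 0, 0], [-0.04, 0, 0], [-0.04, 0, 0], [-0.03, 0, 0], [0, 0, 0]], "rotation": [[0, 0, 0], [0, 0, 0], [0, 0, 0], [0, 0, 0], [0, 0, 0], [0, 0, 0], [0, 0, 0], [0, 0, 0], [0, 0, 0], [0, 0, 0], [0, 0, 0], [0, 0, 0], [0, 0, 0], [0, 0, 0], [0, 0, 0], [0, 0, 0], [0, 0, 0], [0, 0, 0], [0, 0, 0]], "jaw": [0, 0, 0.35, 0.6, 0.6, 0.6, 0.6, 0.6, 0.6, 0.6, 0.6, 0.6, 0.6, 0.6, 0.6, 0.6, 0.6, 0.6, 0.6]}}

```text
time_s: 85.55
tool_pos: [0.4722, -0.2788, 0.4545]
tool_rot: [179.9, 0.2, 84.3]
force: [0.4, -0.8, 0.1]
grip_width: 0.0523
grasp_force: 0.0
```

```bash
python3 - <<'E'
from m import *
T=cam("top");S=cam("scene");o=env.get_obs();print(o["time_s"],o["force"],o["grip_width"],o["tool_pos"])
jy=np.array([.0924,.9957]);J=np.array([.5048,.0437])
for n,c in(("top",T),("scene",S)):
    cv2.imwrite(f"pics/{n}Z.png",c["image"]);H,s,V=hsv(c);yy,xx=np.mgrid[:400,:640]
    g=J-jy*.1;q=proj(c,[[*g,.148]])[0]
    m=comp((s>75)&(V<100)&(H<16)&(np.hypot(xx-q[0],yy-q[1])<18),q);P=onplane(c,cont(m),.146)[:,:2];d=P-J
    print(n,"grip px",m.sum(),"local y",(d@jy).min().round(4),(d@jy).max().round(4),"local x",(d@[jy[1],-jy[0]]).min().round(4),(d@[jy[1],-jy[0]]).max().round(4))
    # tip: steel pixels beyond far bracket
    a,b=proj(c,[[*(J+jy*.078),.141],[*(J+jy*.11),.141]]);dd=(b-a)/np.linalg.norm(b-a);t=(xx-a[0])*dd[0]+(yy-a[1])*dd[1];w=np.abs((xx-a[0])*dd[1]-(yy-a[1])*dd[0])
    k=(t>0)&(t<15)&(w<3)&(s<60);print("tip px",k.sum(),"extent mm",(t[k].max()*32/np.linalg.norm(b-a)+78).round(1) if k.any() else None)
    ob=J.copy();wm=((s<45)&(H<55)).astype(np.float32);pts=[]
    for an in np.radians(np.arange(0,360,4)):
        r=np.arange(.045,.075,.0005);X=np.c_[ob[0]+r*np.cos(an),ob[1]+r*np.sin(an),np.full(len(r),.128)]
        p=proj(c,X).astype(np.float32);v=cv2.remap(wm,p[:,0].copy().reshape(1,-1),p[:,1].copy().reshape(1,-1),1).ravel();kk=np.nonzero((v[:-1]>=.5)&(v[1:]<.5))[0]
        if len(kk): pts.append(X[kk[0],:2])
    pts=np.array(pts);oc,rc=circ(pts)
    for _ in range(10):
        e=np.abs(np.hypot(*(pts-oc).T)-.0605);k=e<=np.percentile(e,55);oc,rc=circ(pts[k])
    print("lid",oc,rc)
H,s,V=hsv(T);yy,xx=np.mgrid[:400,:640];p=proj(T,[[.637,-.2105,.006]])[0];m=comp((s<40)&(np.hypot(xx-p[0],yy-p[1])<28),p);P=onplane(T,cont(m),.006);print("scoop",m.sum(),cv2.minAreaRect((P[:,:2]*1000).astype(np.float32)))
E
python3 balls.py; python3 find.py
```

```text
85.65 [ 1.381   0.1894 -0.0391] 0.05214152655306258 [ 0.474  -0.2742  0.4543]
top grip px 227 local y -0.1249 -0.0777 local x -0.0167 0.0152
tip px 28 extent mm 115.1
lid [0.5048 0.0417] 0.060432631087482286
scene grip px 133 local y -0.1227 -0.0851 local x -0.0109 0.0165
tip px 35 extent mm 93.1
lid [0.5059 0.0453] 0.060764709923140016
scoop 1001 ((646.8869018554688, -215.31390380859375), (84.38313293457031, 103.81607818603516), 83.9779052734375)
28 [0.048 0.071]
top [([42, 0, 20, 5, 57], [1.137, 0.74]), ([131, 91, 9, 12, 44], [0.819, 0.445]), ([351, 128, 31, 28, 73], [0.684, -0.225]), ([349, 149, 2, 19, 21], [0.624, -0.17]), ([246, 173, 48, 23, 624], [0.554, 0.052]), ([245, 196, 49, 24, 675], [0.488, 0.058]), ([506, 214, 10, 14, 16], [0.441, -0.628]), ([0, 277, 44, 60, 1069], [0.2, 0.774]), ([258, 357, 12, 10, 30], [0.071, 0.072]), ([0, 375, 13, 25, 258], [-0.02, 0.809])]
scene [([514, 0, 56, 33, 1086], [-0.93, -0.212]), ([625, 0, 15, 4, 51], [-1.375, 0.038]), ([461, 35, 4, 18, 20], [-0.491, -0.299]), ([297, 46, 16, 14, 22], [0.022, -0.699]), ([499, 56, 21, 20, 244], [-0.503, -0.094]), ([251, 61, 9, 10, 19], [0.219, -0.754]), ([445, 65, 7, 9, 15], [-0.311, -0.241]), ([228, 74, 15, 27, 46], [0.35, -0.725]), ([453, 163, 8, 7, 19], [0.065, 0.073]), ([238, 201, 15, 12, 24], [0.638, -0.257]), ([243, 201, 32, 34, 67], [0.63, -0.188]), ([342, 203, 38, 33, 487], [0.411, 0.008]), ([330, 207, 39, 40, 787], [0.482, 0.002]), ([235, 214, 8, 10, 19], [0.68, -0.228])]
```

All checks pass: the rod is home against the bracket, the lid is centred, the scoop stands on its mat and the tray is empty. Nothing is touching the robot. Handing in.

```bash
python3 -c "
from cell import env
print(env.sign_off())"
```

```text
the job is handed in; nothing more can be done
None
```

I handed the job in at about 86 s of the 210 s allowed. The lid is seated, the rod is home against the bracket and the scoop stands on its mat. The tray is empty, but a grey surface inside the jar hides the balls, so that all 8 are in it rests on the load drop at each pour and on finding none elsewhere; sign-off returned no verdict.

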